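# Hang the washed brackets, set the cups on pegs and start the dryer

## Task

Clear the washed process-skid parts off the bench: hang every slotted bracket upright on a pin of the rail, one to a pin, by sliding its slot sideways over the pin behind the head and letting it down until the pin sits at the top of the slot's blind end. Turn every square cup open end down over a drying peg, one to a peg, so that its rim stands flat on the rack's board. When all of them are in place, press the green button fully to start the drying blower, and leave everything else on the bench where it is.

Things in the scene. Friction and masses are not known exactly. Their poses are not given: they have to be found in the camera images.
- bracket0: steel bracket (yellow top stripe, 250 g; may be absent). Origin: foot underside centre, z up, mm. Foot 44 (x) by 50 (y) by 8; upright plate 8 thick (x), 50 wide (y), top z 150. L-shaped slot: level leg z 64-80 from the open +y edge in to y -8, then a blind leg up at y -8 to 8 to z 94. Solid above z 94: grip there across x
- bracket0_seat (a point): point of the bracket at x = 0, y = 0, z = 89.5 mm: where the pin's axis lies when the bracket hangs with the pin at the top of the blind leg
- bracket1: steel bracket (yellow top stripe, 250 g; may be absent). Origin: foot underside centre, z up, mm. Foot 44 (x) by 50 (y) by 8; upright plate 8 thick (x), 50 wide (y), top z 150. L-shaped slot: level leg z 64-80 from the open +y edge in to y -8, then a blind leg up at y -8 to 8 to z 94. Solid above z 94: grip there across x
- bracket1_seat (a point): point of the bracket at x = 0, y = 0, z = 89.5 mm: where the pin's axis lies when the bracket hangs with the pin at the top of the blind leg
- bracket2: steel bracket (yellow top stripe, 250 g; may be absent). Origin: foot underside centre, z up, mm. Foot 44 (x) by 50 (y) by 8; upright plate 8 thick (x), 50 wide (y), top z 150. L-shaped slot: level leg z 64-80 from the open +y edge in to y -8, then a blind leg up at y -8 to 8 to z 94. Solid above z 94: grip there across x
- bracket2_seat (a point): point of the bracket at x = 0, y = 0, z = 89.5 mm: where the pin's axis lies when the bracket hangs with the pin at the top of the blind leg
- cup0: square metal cup, 180 g, 46 by 46 by 76 mm long, walls 3, closed end with a blue patch; starts lying on a side face (may be absent). Body x: along the cup from closed end to mouth. Origin: middle of the side face that is underneath at the start; z from there through the cup: axis at z = 23, closed end at x = -38, mouth at x = 38
- cup0_mouth (a point): centre of the cup's open end, in the plane of the rim
- cup1: square metal cup, 180 g, 46 by 46 by 76 mm long, walls 3, closed end with a blue patch; starts lying on a side face (may be absent). Body x: along the cup from closed end to mouth. Origin: middle of the side face that is underneath at the start; z from there through the cup: axis at z = 23, closed end at x = -38, mouth at x = 38
- cup1_mouth (a point): centre of the cup's open end, in the plane of the rim
- cup2: square metal cup, 180 g, 46 by 46 by 76 mm long, walls 3, closed end with a blue patch; starts lying on a side face (may be absent). Body x: along the cup from closed end to mouth. Origin: middle of the side face that is underneath at the start; z from there through the cup: axis at z = 23, closed end at x = -38, mouth at x = 38
- cup2_mouth (a point): centre of the cup's open end, in the plane of the rim
- rail: fixed steel rail. Origin on the bench below the middle of the pins; x from the pin heads to the bar, y along the bar, z up. Bar 300 mm long, z 138 to 162, front face x = 10; posts behind it at x 75 to 95. Three level pins, 9 mm thick, stick out of it towards -x at z = 150, y = -105, 0, 105, each with a blue head of 24 mm diameter at x -16 to -10, too big to pass through a slot
- pin0 (a point): on the axis of pin 0 half-way between bar and head (axes not meaningful, see rail), y = -105 mm in the rail's frame
- pin1 (a point): on the axis of pin 1 half-way between bar and head (axes not meaningful, see rail), y = 0 mm in the rail's frame
- pin2 (a point): on the axis of pin 2 half-way between bar and head (axes not meaningful, see rail), y = 105 mm in the rail's frame
- rack: fixed white drying rack: board 100 (x) by 310 (y) by 20 mm high, origin at the centre of its underside, with three round blue upright pegs of 20 mm diameter at x = 0, y = -105, 0, 105, standing 55 mm above the board, the last 10 mm tapering to 8 mm diameter
- peg0 (a point): on the axis of peg 0 at its foot, level with the board's top
- peg1 (a point): on the axis of peg 1 at its foot, level with the board's top
- peg2 (a point): on the axis of peg 2 at its foot, level with the board's top
- start (a joint): green push button of the drying blower, 28 mm wide, on a small black housing; value: how far it is pressed, 0 to 0.006 m; a spring of about 5 N when fully down returns it
- start_top (a point): centre of the top of the green button when it is not pressed; press straight down
- clamp_ring: loose steel ring, 64 mm outside diameter, 44 inside, 14 high, 300 g; origin at the centre of its underside; leave it alone
- end_cap: loose steel end cap, 52 mm diameter, 22 high, 350 g; origin at the centre of its underside; leave it alone

How it is judged (in metres and radians):
On the way, in this order (a step that is already met when the one before it is completed fails the run):
1. every bracket hangs on a pin and every cup stands mouth down on a peg ((distance between bracket0_seat and pin0 below 0.012 m or distance between bracket0_seat and pin1 below 0.012 m or distance between bracket0_seat and pin2 below 0.012 m) and angle between each of bracket0, bracket1, bracket2's own z axis and vertical below 0.2 rad and linear speed of each of bracket0, bracket1, bracket2, cup0, cup1, cup2 below 0.03 m/s and (distance between bracket1_seat and pin0 below 0.012 m or distance between bracket1_seat and pin1 below 0.012 m or distance between bracket1_seat and pin2 below 0.012 m) and (distance between bracket2_seat and pin0 below 0.012 m or distance between bracket2_seat and pin1 below 0.012 m or distance between bracket2_seat and pin2 below 0.012 m) and (distance between cup0_mouth and peg0 below 0.02 m or distance between cup0_mouth and peg1 below 0.02 m or distance between cup0_mouth and peg2 below 0.02 m) and angle between each of cup0, cup1, cup2's own x axis and vertical above 2.99 rad and (distance between cup1_mouth and peg0 below 0.02 m or distance between cup1_mouth and peg1 below 0.02 m or distance between cup1_mouth and peg2 below 0.02 m) and (distance between cup2_mouth and peg0 below 0.02 m or distance between cup2_mouth and peg1 below 0.02 m or distance between cup2_mouth and peg2 below 0.02 m)), for 0.2 s.
2. the green button is pressed down (value of joint start above 0.004 m), for 0.1 s.
At the end, for the whole second after the job is handed in: Every bracket present hangs at rest with its seat point within 12 mm of the middle of some pin and upright within 0.2 rad; every cup present stands at rest mouth down (within 0.15 rad) with the centre of its mouth within 20 mm of the foot of some peg; the button was pressed (over 4 mm) after that (all of step 1); the robot touches nothing.
It fails at once if the clamp ring is pushed more than 50 mm from its place (distance of clamp_ring from where it was at the start of the episode above 0.05 m).
It fails at once if the end cap is pushed more than 50 mm from its place (distance of end_cap from where it was at the start of the episode above 0.05 m).
Of bracket0, bracket1, bracket2 only 2 to 3 are there at a start; the rules pass over those that are not, and their reading is None.
Of cup0, cup1, cup2 only 2 to 3 are there at a start; the rules pass over those that are not, and their reading is None.
At some moment in a run one of cup0, cup1, cup2 may be knocked a few centimetres aside while the robot is not near it.
It also fails if it takes over 210 s, if anything falls off the work surface, if the arm or the gripper's body presses on something with over 40 N, if the wrist force passes 120 N, or if a joint passes its speed limit or range.

## Robot

A 6-joint arm with a two-finger parallel gripper is mounted at the origin on the work surface. World frame = base frame: x ahead of the robot, y to its left, z up, the work surface at z = 0. Lengths are in mm, angles in rad, forces in N, time in s.
With the tool pointing down it reaches from about 350 to 975 mm from the base axis. Payload 7.1 kg.
Tool frame: the origin (TCP) lies midway between the tips of the shut fingers; the grasp point (between the pads) lies ctrl.grip_point_offset behind it (ctrl.grip_point_offset is the distance from the TCP to the grasp point, in mm); z points along the fingers, y is the line along which they close (so a half turn about z gives the same grasp; the last joint's range is limited). The gripper opens to 88 mm and grips with 3 to 60 N. Pads are 20 mm wide; open, the fingers measure 115 mm over their backs; the gripper's body (75 mm by 178 mm) begins 61 mm behind the grasp point.
Start: joints at [1.164, 0.423, 1.63, -0, 1.089, -0.019], TCP at [236.313, 578.585, 222.675] pointing down, gripper open.
Joint ranges: [-3, 3], [-0.9, 2.11], [0.09, 2.58], [-1.31, 4.45], [0.11, 2.69], [-2.54, 2.54]. Speed limits (rad/s): [2.39, 2.39, 3.01, 3.14, 3.14, 3.14].

## Interface

Orientations are given as a rotation vector (axis times angle).
In Python, from workcell import ctrl, get_image, close_job, finder gives the robot as it stands.
- The arm moves only by the tool servo_tool, never from a script. Its argument "deltas" is a list of rows, each a list of 2 entries, a list of its own where there are three numbers: the shift along the tool's x, y, z in mm, then the turn, a rotation vector about the tool's x, y, z in rad. A call has 1 to 5 rows; each row is the pose to reach, as a shift and turn from the pose commanded when the call began, along the tool's axes at that moment; what a row does not reach only later rows make up. A row lasts 1/12 s, in which the tool goes at most 41.7 mm and 7.16 degrees, less where a joint would pass 70% of its speed; a pose out of reach is approached as far as the arm can. A call with a gripper value outside its range is refused whole. "grip" is the closure, from -1 (fully open) to 1 (shut), so that 0 is half open, set as the call begins (left out, the last holds). The fingers move at their own pace and stop on an object; the grip force is fixed at half the most. Time passes only in rows, so rows that repeat a pose let the fingers close. It gives the time, the measured TCP pose, the force, the opening and the grip force at its end, in the units of the state.
- ctrl.get_obs(): the state, without advancing time (a new reading comes with each control period).
- get_image(name): name is "scene" or "top"; returns a dict with "frame" (400x640x3 uint8, blue, green, red), "depth" (400x640 float32, mm along the optical axis (not along the pixel's ray), 0 where there is no reading), "K" (3x3 intrinsics, pixels), "pose" (4x4, takes a point from camera to world coordinates). Camera axes: x right, y down, z forward; pixel columns grow to the right and rows downward; lengths in mm; the calibration is good to about 2 mm. A picture is of the moment at which its call begins.
- close_job(): hands the job in; it is judged then, once.
Trained networks look in a picture, given as the dict that the camera call returned (one of the last four; its "shot" number tells which), for a name from the list of things; names that differ only in an ending like _2 or _b are one class to them, and where a whole thing is asked for, a point or a joint stands for the part that bears it (a point fixed in the world has none). Each returns a list of dicts, best first, with "score" (0 to 1); they miss things now and then, are a little off and sometimes report something else, mostly with a low value. They report only what shows in the picture. A call takes as long as a camera call.
- finder.search_frame(query, picture): "rect" ([centre column, centre row, width, height] as shares, 0 to 1, of the picture: columns of its width, rows of its height, round what is visible of it).
- finder.silhouettes(query, picture): "mask" (400x640 bool, what is visible of it) and "rect" ([centre column, centre row, width, height] as shares, 0 to 1, of the picture: columns of its width, rows of its height, round what is visible of it).
The state is a dict: "t": time; "qpos": joint angles; "qvel": joint speeds; "joint_torque": joint torques, N m; "ee_pos": TCP position; "orientation": TCP orientation; "ft_force": force on the tool from outside, world axes, zero at the start; "moment": the same for the moment, N m; "width": finger opening in mm; "grasp_force": force on a finger pad.
Only numpy, scipy, OpenCV 4.12 (cv2) and the standard library are available. Lean on these libraries where they do the work, as an engineer would, in place of code of your own. Each camera call takes 0.05 s, during which the arm holds its last target. There are 200 camera calls.

## Working session

There is one attempt and no reset: what is moved stays moved. The work goes in short steps, Python scripts to look and compute and a tool call to move; the robot and the scene stay as the last step left them, time stands still between calls to the robot, and variables do not carry over. Pictures are saved under pics/ and viewed, at most 14 in all, crops included, and the job is handed in when it is done.

Besides the shell and the picture viewer there is one more tool, called after "Emit:" by a JSON object that holds its "name" and its "arguments". servo_tool: Moves the arm, as the interface text tells. Its arguments: {"type":"object","properties":{"deltas":{"type":"array","items":{"type":"array"}},"grip":{"type":"number"}},"required":["deltas"]}

```bash
mkdir -p pics; ls; python3 - <<'E'
from workcell import ctrl,get_image,finder
import cv2
o=ctrl.get_obs(); print(o, ctrl.grip_point_offset)
for n in("scene","top"):
    im=get_image(n); cv2.imwrite(f"pics/{n}0.png",im["frame"]); print(im["K"],im["pose"].round(3),im["frame"].shape)
E
```

```text
pics
{'t': 0.0, 'qpos': array([ 1.16399792e+00,  4.23817943e-01,  1.63063862e+00,  1.59427682e-05,
        1.08858177e+00, -1.89926782e-02]), 'qvel': array([ 0.00113432, -0.00041226, -0.00145623, -0.00068981,  0.00014161,
       -0.00167786]), 'joint_torque': array([ 3.84938903e-03, -5.44600439e+01, -2.73683435e+01,  6.45741122e-02,
        2.25969264e-02, -7.75971262e-05]), 'ee_pos': array([236.11055405, 578.12290276, 221.93616828]), 'orientation': array([-6.05303465e-01, -3.08240188e+00,  2.21468647e-03]), 'ft_force': array([ 0.54790436,  0.55137422, -0.61107275]), 'moment': array([ 0.0318686 ,  0.00842387, -0.00482792]), 'grasp_force': 0.0, 'width': 88.3165023186311} 18.700000000000003
[[361.69354907   0.         321.17970432]
 [  0.         361.69354907 201.93339451]
 [  0.           0.           1.        ]] [[ 8.58000e-01  4.38000e-01 -2.68000e-01  7.45597e+02]
 [ 5.13000e-01 -7.46000e-01  4.24000e-01 -4.23717e+02]
 [-1.40000e-02 -5.02000e-01 -8.65000e-01  8.83584e+02]
 [ 0.00000e+00  0.00000e+00  0.00000e+00  1.00000e+00]] (400, 640, 3)
[[485.85109246   0.         321.75595551]
 [  0.         485.85109246 199.0632098 ]
 [  0.           0.           1.        ]] [[ 2.200000e-02 -9.980000e-01  5.400000e-02  4.427950e+02]
 [-1.000000e+00 -2.200000e-02  4.000000e-03 -4.180300e+01]
 [-3.000000e-03 -5.400000e-02 -9.990000e-01  1.427727e+03]
 [ 0.000000e+00  0.000000e+00  0.000000e+00  1.000000e+00]] (400, 640, 3)
```

View pics/scene0.png

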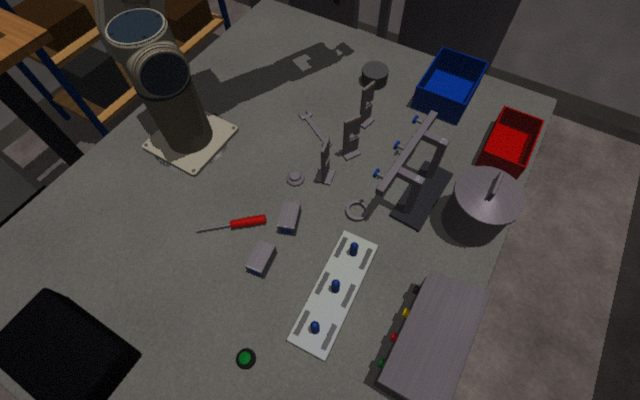

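View pics/top0.png

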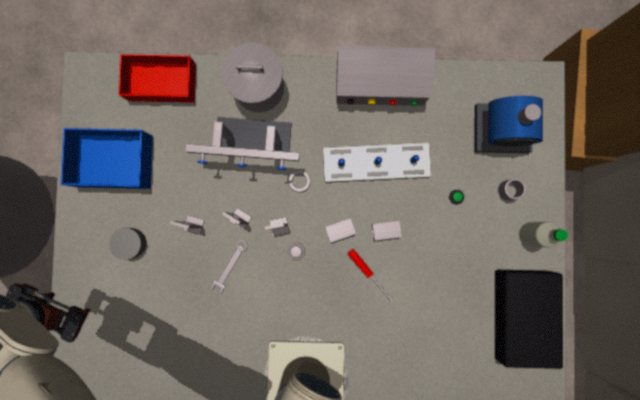

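```bash
cat > h.py <<'E'
import numpy as np, cv2
from workcell import ctrl,get_image,finder
def pts(im,mask):
    v,u=np.nonzero(mask&(im["depth"]>0)); d=im["depth"][v,u]
    P=np.c_[(u-im["K"][0,2])/im["K"][0,0]*d,(v-im["K"][1,2])/im["K"][1,1]*d,d]
    return P@im["pose"][:3,:3].T+im["pose"][:3,3],u,v
def proj(im,p):
    q=(np.atleast_2d(p)-im["pose"][:3,3])@im["pose"][:3,:3]
    q=q@im["K"].T; return q[:,:2]/q[:,2:]
E
python3 - <<'E'
from h import *
for n in("scene","top"):
    im=get_image(n)
    for q in("bracket0","cup0","rail","rack","start","clamp_ring","end_cap"):
        for r in finder.silhouettes(q,im):
            P,u,v=pts(im,r["mask"])
            if len(P)<5: continue
            print(n,q,round(r["score"],2),"px",int(u.mean()),int(v.mean()),len(P),"med",np.median(P,0).round(),"lo",np.percentile(P,3,0).round(),"hi",np.percentile(P,97,0).round())
    if n=="scene": c=im["frame"][60:280,230:450]
    else: c=im["frame"][130:270,160:440]
    c=cv2.resize(c,None,fx=600/c.shape[0] if n=="scene" else 800/c.shape[1],fy=600/c.shape[0] if n=="scene" else 800/c.shape[1],interpolation=cv2.INTER_CUBIC)
    cv2.imwrite(f"pics/{n}1.png",cv2.convertScaleAbs(c,alpha=1.6))
E
```

```text
scene bracket0 0.89 px 351 137 652 med [460. 199.  69.] lo [440. 180.   5.] hi [477. 223. 152.]
scene bracket0 0.67 px 295 177 200 med [372.  31.  15.] lo [347.  15.   6.] hi [391.  53.  26.]
scene bracket0 0.66 px 367 104 510 med [441. 336.  75.] lo [427. 313.   3.] hi [458. 383. 152.]
scene bracket0 0.64 px 325 165 431 med [443.  81.  51.] lo [423.  64.   6.] hi [460. 113. 153.]
scene cup0 0.74 px 288 218 619 med [438. -98.  47.] lo [ 408. -129.    9.] hi [463. -55.  50.]
scene rail 0.65 px 417 176 4039 med [685. 161.  61.] lo [600.  52.   3.] hi [746. 306. 165.]
scene rack 0.56 px 332 295 5324 med [ 636. -211.   22.] lo [ 584. -340.   18.] hi [683. -50.  66.]
scene clamp_ring 0.74 px 356 209 262 med [572.  30.  15.] lo [545.   3.   3.] hi [602.  61.  19.]
scene clamp_ring 0.7 px 261 258 753 med [ 440. -224.   47.] lo [ 411. -259.   10.] hi [ 461. -185.   50.]
scene clamp_ring 0.61 px 417 176 3848 med [686. 159.  61.] lo [611.  52.  10.] hi [747. 286. 165.]
scene end_cap 0.7 px 295 177 205 med [372.  32.  15.] lo [347.  15.   7.] hi [391.  58.  26.]
top bracket0 0.71 px 238 218 321
[... 612 characters left out ...]
[ 453. -185.   53.]
top rack 0.98 px 376 162 3661 med [ 628. -192.   21.] lo [ 579. -338.   14.] hi [679. -47.  65.]
top start 0.66 px 456 196 97 med [ 533. -426.   21.] lo [ 519. -440.   11.] hi [ 547. -414.   27.]
top start 0.22 px 340 230 433 med [429. -90.  47.] lo [ 404. -127.   40.] hi [456. -56.  53.]
top clamp_ring 0.57 px 299 180 201 med [570.  26.  14.] lo [541.   2.  -1.] hi [599.  60.  20.]
top end_cap 0.49 px 295 251 257 med [364.  36.  14.] lo [342.  15.   4.] hi [387.  58.  26.]
top end_cap 0.27 px 376 162 3654 med [ 628. -192.   21.] lo [ 579. -338.   14.] hi [678. -47.  65.]
top end_cap 0.17 px 386 230 405 med [ 432. -223.   47.] lo [ 413. -257.   41.] hi [ 454. -186.   53.]
```

View pics/scene1.png

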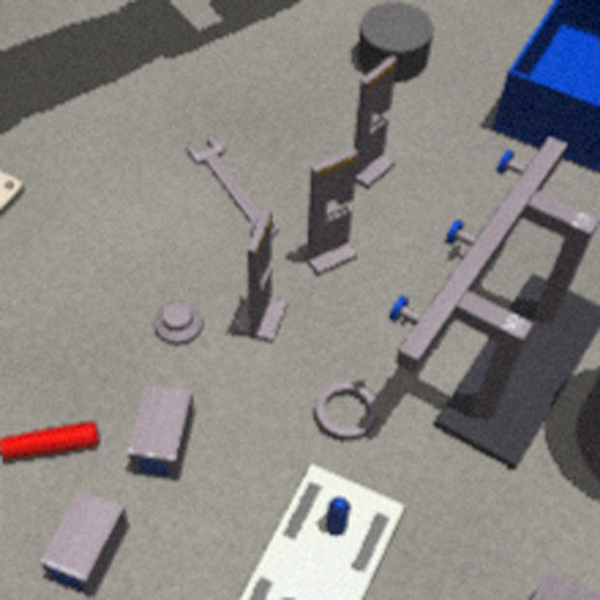

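View pics/top1.png

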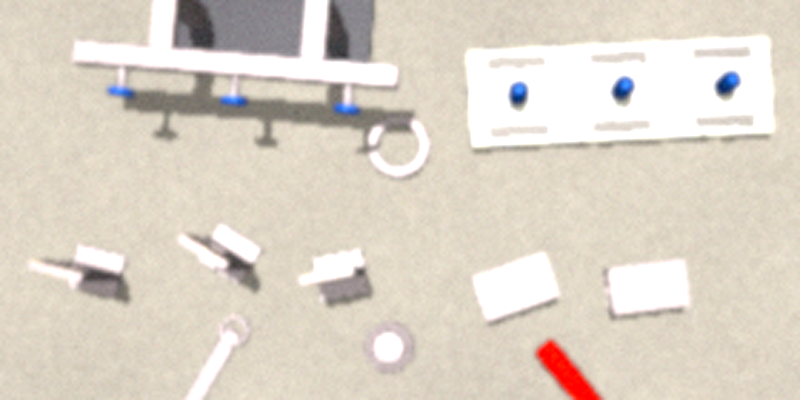

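```bash
cat > m.py <<'E'
from h import *
def rect(P):
    (c,s,a)=cv2.minAreaRect(P[:,:2].astype(np.float32)); 
    if s[0]<s[1]: s=s[::-1]; a+=90
    return np.round(c,1),np.round(s,1),round((a+90)%180-90,1)
def trim(P,k=60):
    return P[np.linalg.norm(P-np.median(P,0),axis=1)<k]
def blue(im):
    b,g,r=[im["frame"][...,i].astype(int) for i in range(3)]; return (b>60)&(b>1.7*r)&(b>1.5*g)
def meas(n):
    im=get_image(n); P,u,v=pts(im,np.ones((400,640),bool)); B=blue(im)[v,u]
    def box(x0,x1,y0,y1,z0,z1,m=True): return (P[:,0]>x0)&(P[:,0]<x1)&(P[:,1]>y0)&(P[:,1]<y1)&(P[:,2]>z0)&(P[:,2]<z1)&m
    for y0,y1 in((50,130),(150,250),(300,400)):
        for z0,z1 in((143,160),(105,160)):
            Q=P[box(390,500,y0,y1,z0,z1)]
            if len(Q)>8:
                Q2=Q[:,:2]; c=Q2.mean(0); d=np.linalg.svd(Q2-c)[2][0]; d*=np.sign(d[1]); t=(Q2-c)@d; n2=(Q2-c)@[-d[1],d[0]]
                print(n,"br",z0,len(Q),"mean",c.round(1),"mid",(c+d*(np.percentile(t,2)+np.percentile(t,98))/2).round(1),"dir",d.round(3),"len",np.ptp(t).round(),"sd",n2.std().round(1),"z",np.percentile(Q[:,2],95).round(1))
    for y0,y1 in((-150,-30),(-280,-165)):
        Q=P[box(380,490,y0,y1,38,60)]; print(n,"cup",len(Q),Q.mean(0).round(1),rect(Q),"bluecentroid",P[box(380,490,y0,y1,5,60,B)].mean(0).round(1) if B.any() else 0)
    Q=P[box(570,690,-360,-30,14,30)]; print(n,"rack",rect(Q),np.median(Q[:,2]))
    Q=P[box(570,690,-360,-30,40,90,B)]
    for y in(-300,-195,-90):
        q=Q[abs(Q[:,1]-y)<45]; t=q[q[:,2]>60]; print(n,"peg",len(q),q.mean(0).round(1),len(t),t.mean(0).round(1))
    Q=P[box(560,700,30,330,152,175)]; print(n,"bar",len(Q),rect(Q),Q.mean(0).round(1))
    Q=P[box(560,680,30,330,130,170,B)]
    k=cv2.kmeans(Q.astype(np.float32),3,None,(3,50,.1),5,2)[1:] if len(Q)>9 else None
    if k is not None:
        for i in range(3): q=Q[k[0][:,0]==i]; print(n,"head",len(q),q.mean(0).round(1))
if __name__=="__main__":
    for n in("scene","top"): meas(n)
E
python3 m.py
```

```text
scene br 143 68 mean [440.   87.2] mid [439.7  88.4] dir [-0.211  0.978] len 51.0 sd 2.7 z 153.3
scene br 105 148 mean [441.5  83.9] mid [440.7  88.3] dir [-0.175  0.985] len 51.0 sd 2.6 z 152.9
scene br 143 81 mean [458.6 201.5] mid [459.1 202.3] dir [0.512 0.859] len 50.0 sd 2.9 z 153.7
scene br 105 238 mean [459.4 200.5] mid [460.1 201.5] dir [0.531 0.848] len 51.0 sd 2.4 z 152.9
scene br 143 66 mean [438.5 336.7] mid [438.7 337.2] dir [0.231 0.973] len 54.0 sd 2.8 z 154.1
scene br 105 183 mean [439.1 334.6] mid [439.9 337.6] dir [0.258 0.966] len 54.0 sd 2.4 z 153.1
scene cup 496 [433.4 -90.3  47.3] (array([431.4, -88.1]), array([78.2, 47. ]), -69.4) bluecentroid [nan nan nan]
scene cup 593 [ 435.9 -221.8   47.3] (array([ 435.1, -220.6]), array([77.9, 47.9]), -80.5) bluecentroid [ 429.4 -259.1   33.9]
scene rack (array([ 632. , -191.7]), array([310. , 100.3]), -86.0) 21.679161661334604
scene peg 42 [ 641.2 -297.7   73.5] 42 [ 641.2 -297.7   73.5]
scene peg 34 [ 633.2 -193.7   73.8] 34 [ 633.2 -193.7   73.8]
scene peg 28 [626.1 -89.5  73.6] 28 [626.1 -89.5  73.6]
scene bar 1379 (a
[... 931 characters left out ...]
.6) bluecentroid [nan nan nan]
top rack (array([ 629.7, -193.1]), array([310.2, 100.7]), -86.1) 20.903607119477556
top peg 30 [ 635.5 -294.4   70.3] 29 [ 635.5 -294.6   70.9]
top peg 29 [ 627.8 -191.1   71.6] 28 [ 628.  -191.2   72.2]
top peg 27 [620.8 -88.3  71.7] 27 [620.8 -88.3  71.7]
top bar 1393 (array([648.2, 176.8]), array([296.8, 110.8]), 86.9) [637.  176.4 161.1]
top head 21 [595.6 176.  160. ]
top head 21 [589.9  72.6 161.2]
top head 16 [602.  279.8 160.7]m.py:20: RuntimeWarning: Mean of empty slice.
  Q=P[box(380,490,y0,y1,38,60)]; print(n,"cup",len(Q),Q.mean(0).round(1),rect(Q),"bluecentroid",P[box(380,490,y0,y1,5,60,B)].mean(0).round(1) if B.any() else 0)
  ret = um.true_divide(
```

```bash
cat > d.py <<'E'
import sys, numpy as np
from scipy.spatial.transform import Rotation as R
from workcell import ctrl
def delta(p,Rt,o):
    R0=R.from_rotvec(o["orientation"])
    return R0.inv().apply(np.array(p)-o["ee_pos"]).round(1), (R0.inv()*Rt).as_rotvec().round(3)
def down(psi):  # tool y at world angle psi (deg), tool z down
    a=np.radians(psi); return R.from_matrix(np.array([[-np.sin(a),np.cos(a),0],[np.cos(a),np.sin(a),0],[0,0,-1.]]).T)
if __name__=="__main__":
    x,y,z,psi=map(float,sys.argv[1:5]); o=ctrl.get_obs()
    print("t",round(o["t"],2),"p",o["ee_pos"].round(1),"rv",o["orientation"].round(3),"q",o["qpos"].round(2)); s,r=delta([x,y,z],down(psi),o); print("delta",s,r,"rows",np.ceil(max(np.linalg.norm(s)/41.7,np.degrees(np.linalg.norm(r))/7.16)))
E
python3 d.py 437.3 337 205 -13.5
```

```text
t 1.0 p [236.3 578.6 222.7] rv [0.605 3.083 0.   ] q [ 1.16  0.42  1.63 -0.    1.09 -0.02]
delta [-277.4 -147.7   17.7] [ 0.    -0.     1.419] rows 12.0
```

Emit:
{"name": "servo_tool", "arguments": {"deltas": [[[0,0,0],[0,0,0.6]],[[0,0,0],[0,0,0.6]],[[0,0,0],[0,0,0.6]],[[0,0,0],[0,0,0.6]],[[0,0,0],[0,0,0.6]]], "grip": -1}}

```text
t: 1.42
ee_pos: [236.3, 578.6, 222.7]
orientation: [1.498, 2.761, 0.0]
ft_force: [-1.0, -0.6, 0.3]
width: 87.7
grasp_force: 0.0
```

Emit:
{"name": "servo_tool", "arguments": {"deltas": [[[0,0,0],[0,0,0.6]],[[0,0,0],[0,0,0.6]],[[0,0,0],[0,0,0.6]],[[0,0,0],[0,0,0.6]],[[0,0,0],[0,0,0.6]]]}}

```text
t: 1.83
ee_pos: [236.3, 578.6, 222.7]
orientation: [2.247, 2.195, -0.0]
ft_force: [-0.1, 0.1, -0.8]
width: 88.0
grasp_force: 0.0
```

Emit:
{"name": "servo_tool", "arguments": {"deltas": [[[0,0,0],[0,0,0.219]],[[0,0,0],[0,0,0.219]]]}}

```text
t: 2.0
ee_pos: [236.3, 578.6, 222.7]
orientation: [2.474, 1.937, -0.0]
ft_force: [-0.9, -0.6, -1.3]
width: 87.7
grasp_force: 0.0
```

Emit:
{"name": "servo_tool", "arguments": {"deltas": [[[-94,126,8],[0,0,0]],[[-94,126,8],[0,0,0]],[[-94,126,8],[0,0,0]],[[-94,126,8],[0,0,0]],[[-94,126,8],[0,0,0]]]}}

```text
t: 2.42
ee_pos: [339.4, 453.6, 214.3]
orientation: [2.47, 1.939, -0.002]
ft_force: [0.7, 1.1, -0.0]
width: 87.7
grasp_force: 0.0
```

Emit:
{"name": "servo_tool", "arguments": {"deltas": [[[-94,126,9],[0,0,0]],[[-94,126,9],[0,0,0]],[[-94,126,9],[0,0,0]],[[-94,126,9],[0,0,0]],[[-94,126,9],[0,0,0]]]}}

```text
t: 2.83
ee_pos: [440.1, 333.4, 205.5]
orientation: [2.47, 1.939, -0.0]
ft_force: [-0.3, 0.4, 0.1]
width: 87.8
grasp_force: 0.0
```

```bash
python3 d.py 437.3 337 116 -13.5
```

```text
t 2.83 p [440.1 333.4 205.5] rv [ 2.47   1.939 -0.   ] q [ 0.63  0.34  1.81 -0.    1.    0.87]
delta [ 2.9 -3.7 89.5] [ 0.001  0.001 -0.004] rows 3.0
```

Emit:
{"name": "servo_tool", "arguments": {"deltas": [[[3,-4,40],[0,0,0]],[[3,-4,80],[0,0,0]],[[3,-4,89],[0,0,0]],[[3,-4,89],[0,0,0]]]}}

```text
t: 3.17
ee_pos: [432.1, 339.8, 114.2]
orientation: [-2.467, -1.945, 0.01]
ft_force: [0.1, 0.5, -0.1]
width: 87.6
grasp_force: 0.0
```

Emit:
{"name": "servo_tool", "arguments": {"deltas": [[[0,0,0],[0,0,0]],[[0,0,0],[0,0,0]],[[0,0,0],[0,0,0]],[[0,0,0],[0,0,0]],[[0,0,0],[0,0,0]]], "grip": 1}}

```text
t: 3.58
ee_pos: [434.7, 341.3, 118.0]
orientation: [2.467, 1.945, 0.004]
ft_force: [0.6, -0.5, -0.0]
width: 57.6
grasp_force: 0.0
```

Emit:
{"name": "servo_tool", "arguments": {"deltas": [[[0,0,0],[0,0,0]],[[0,0,0],[0,0,0]],[[0,0,0],[0,0,0]],[[0,0,0],[0,0,0]],[[0,0,0],[0,0,0]]]}}

```text
t: 4.0
ee_pos: [434.2, 340.7, 116.7]
orientation: [2.468, 1.944, -0.0]
ft_force: [-0.9, -0.2, 0.9]
width: 24.6
grasp_force: 0.0
```

Emit:
{"name": "servo_tool", "arguments": {"deltas": [[[0,0,0],[0,0,0]],[[0,0,0],[0,0,0]],[[0,0,0],[0,0,0]],[[0,0,0],[0,0,0]],[[0,0,0],[0,0,0]]]}}

```text
t: 4.42
ee_pos: [433.8, 340.5, 116.3]
orientation: [-2.468, -1.944, 0.002]
ft_force: [-0.2, 0.8, -2.5]
width: 7.9
grasp_force: 30.0
```

```bash
python3 d.py 548.6 237.9 194 -3.3
```

```text
t 4.42 p [433.8 340.5 116.3] rv [-2.468e+00 -1.944e+00  2.000e-03] q [0.64 0.47 1.86 0.   0.81 0.88]
delta [-73.  135.5 -77.7] [-0.001  0.001 -0.178] rows 5.0
```

Emit:
{"name": "servo_tool", "arguments": {"deltas": [[[0,0,-40],[0,0,0]],[[0,0,-78],[0,0,0]],[[0,0,-78],[0,0,0]]]}}

```text
t: 4.67
ee_pos: [437.3, 343.1, 200.8]
orientation: [2.467, 1.944, 0.016]
ft_force: [1.8, 0.8, -1.8]
width: 7.9
grasp_force: 30.0
```

Emit:
{"name": "servo_tool", "arguments": {"deltas": [[[0,0,0],[0,0,-0.1]],[[0,0,0],[0,0,-0.178]],[[0,0,0],[0,0,-0.178]],[[0,0,0],[0,0,-0.178]]]}}

```text
t: 5.0
ee_pos: [433.8, 340.5, 194.0]
orientation: [-2.287, -2.153, 0.002]
ft_force: [-0.2, 0.9, -2.9]
width: 8.2
grasp_force: 30.0
```

```bash
python3 d.py 548.7 240.5 194.3 -3.3; python3 d.py 613.6 236.8 194.3 -3.3; python3 d.py 616.2 281.7 194.3 -3.3
```

```text
t 5.0 p [433.8 340.5 194. ] rv [-2.287e+00 -2.153e+00  2.000e-03] q [0.64 0.35 1.82 0.   0.97 0.7 ]
delta [-92.8 120.7  -0.3] [-0.001  0.001 -0.003] rows 4.0
t 5.0 p [433.8 340.5 194. ] rv [-2.287e+00 -2.153e+00  2.000e-03] q [0.64 0.35 1.82 0.   0.97 0.7 ]
delta [-92.6 185.8  -0.3] [-0.001  0.001 -0.003] rows 5.0
t 5.0 p [433.8 340.5 194. ] rv [-2.287e+00 -2.153e+00  2.000e-03] q [0.64 0.35 1.82 0.   0.97 0.7 ]
delta [-47.6 185.6  -0.4] [-0.001  0.001 -0.003] rows 5.0
```

Emit:
{"name": "servo_tool", "arguments": {"deltas": [[[-31,40,0],[0,0,0]],[[-62,80,0],[0,0,0]],[[-85,110,0],[0,0,0]],[[-93,120,0],[0,0,0]],[[-93,121,0],[0,0,0]]]}}

```text
t: 5.42
ee_pos: [553.1, 237.6, 194.2]
orientation: [2.29, 2.148, 0.001]
ft_force: [-0.3, 0.0, -1.5]
width: 7.7
grasp_force: 30.0
```

Emit:
{"name": "servo_tool", "arguments": {"deltas": [[[0,0,0],[0,0,0]],[[0,8,0],[0,0,0]],[[0,16,0],[0,0,0]],[[0,24,0],[0,0,0]],[[0,32,0],[0,0,0]]]}}

```text
t: 5.83
ee_pos: [582.0, 239.9, 194.7]
orientation: [2.284, 2.157, 0.0]
ft_force: [-0.0, -0.3, -2.0]
width: 7.5
grasp_force: 30.0
```

Emit:
{"name": "servo_tool", "arguments": {"deltas": [[[0,12,0],[0,0,0]],[[0,24,0],[0,0,0]],[[0,33,0],[0,0,0]],[[0,33,0],[0,0,0]],[[0,33,0],[0,0,0]]]}}

```text
t: 6.25
ee_pos: [614.5, 237.2, 194.4]
orientation: [-2.285, -2.156, 0.001]
ft_force: [-0.5, 0.7, -2.3]
width: 7.7
grasp_force: 30.0
```

```bash
python3 d.py 616.2 281.7 194.3 -3.3
python3 - <<'E'
from h import *
for n,(a,b,c,d) in dict(scene=(60,210,330,460),top=(130,210,170,320)).items():
    im=get_image(n); c=im["frame"][a:b,c:d]; cv2.imwrite(f"pics/{n}2.png",cv2.convertScaleAbs(cv2.resize(c,None,fx=3.9,fy=3.9,interpolation=2),alpha=1.6))
E
```

```text
t 6.25 p [614.5 237.2 194.4] rv [-2.285e+00 -2.156e+00  1.000e-03] q [0.35 0.5  1.57 0.   1.07 0.41]
delta [44.5 -0.9  0.1] [-0.001  0.    -0.001] rows 2.0
```

View pics/scene2.png

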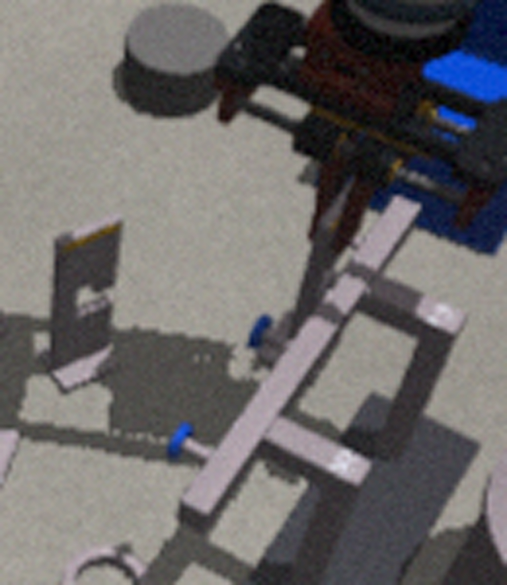

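Emit:
{"name": "servo_tool", "arguments": {"deltas": [[[8,0,0],[0,0,0]],[[16,-1,0],[0,0,0]],[[24,-1,0],[0,0,0]],[[32,-1,0],[0,0,0]],[[38,-1,0],[0,0,0]]]}}

```text
t: 6.77
ee_pos: [615.6, 276.6, 194.8]
orientation: [-2.284, -2.157, -0.001]
ft_force: [-0.3, -0.2, -1.2]
width: 7.9
grasp_force: 30.0
```

Emit:
{"name": "servo_tool", "arguments": {"deltas": [[[3,0,0],[0,0,0]],[[6,0,0],[0,0,0]],[[6.5,0,0],[0,0,0]],[[6.5,0,0],[0,0,0]]]}}

```text
t: 7.1
ee_pos: [616.0, 281.6, 194.6]
orientation: [2.285, 2.156, -0.0]
ft_force: [0.8, -0.7, -2.7]
width: 7.9
grasp_force: 30.0
```

Emit:
{"name": "servo_tool", "arguments": {"deltas": [[[0,0,4],[0,0,0]],[[0,0,8],[0,0,0]],[[0,0,12],[0,0,0]],[[0,0,12],[0,0,0]]]}}

```text
t: 7.43
ee_pos: [615.4, 281.0, 181.3]
orientation: [-2.285, -2.155, 0.003]
ft_force: [-0.2, -0.4, -2.9]
width: 7.9
grasp_force: 30.0
```

```bash
python3 d.py 616.2 281.7 177 -3.3
```

```text
t 7.43 p [615.4 281.  181.3] rv [-2.285 -2.155  0.003] q [ 0.41  0.54  1.54 -0.    1.07  0.47]
delta [0.7 0.8 4.3] [-0.002  0.001 -0.001] rows 1.0
```

Emit:
{"name": "servo_tool", "arguments": {"deltas": [[[0,0,2],[0,0,0]],[[0,0,3],[0,0,0]],[[0,0,4],[0,0,0]],[[0,0,4],[0,0,0]]]}}

```text
t: 7.77
ee_pos: [616.0, 281.5, 178.5]
orientation: [-2.285, -2.156, 0.0]
ft_force: [0.2, -0.5, -3.1]
width: 7.6
grasp_force: 30.0
```

Emit:
{"name": "servo_tool", "arguments": {"deltas": [[[0,0,1],[0,0,0]],[[0,0,2],[0,0,0]],[[0,0,2],[0,0,0]]]}}

```text
t: 8.02
ee_pos: [616.1, 281.6, 176.7]
orientation: [2.285, 2.156, 0.0]
ft_force: [-1.6, -1.2, -1.9]
width: 7.8
grasp_force: 30.0
```

Emit:
{"name": "servo_tool", "arguments": {"deltas": [[[0,0,1],[0,0,0]],[[0,0,1],[0,0,0]]]}}

```text
t: 8.18
ee_pos: [616.3, 281.7, 176.5]
orientation: [2.285, 2.156, 0.001]
ft_force: [-1.0, -1.4, 1.9]
width: 8.3
grasp_force: 30.0
```

Emit:
{"name": "servo_tool", "arguments": {"deltas": [[[0,0,0],[0,0,0]],[[0,0,0],[0,0,0]],[[0,0,0],[0,0,0]],[[0,0,0],[0,0,0]],[[0,0,0],[0,0,0]]], "grip": -0.4}}

```text
t: 8.6
ee_pos: [616.1, 281.6, 175.6]
orientation: [2.285, 2.156, 0.0]
ft_force: [-0.2, 0.0, 0.2]
width: 37.6
grasp_force: 0.0
```

Emit:
{"name": "servo_tool", "arguments": {"deltas": [[[0,0,0],[0,0,0]],[[0,0,0],[0,0,0]],[[0,0,-40],[0,0,0]],[[0,0,-65],[0,0,0]],[[0,0,-65],[0,0,0]]]}}

```text
t: 9.02
ee_pos: [619.0, 282.9, 246.7]
orientation: [2.283, 2.154, 0.014]
ft_force: [0.1, -0.3, 1.7]
width: 61.5
grasp_force: 0.0
```

Emit:
{"name": "servo_tool", "arguments": {"deltas": [[[0,-41,0],[0,0,0]],[[0,-82,0],[0,0,0]],[[0,-123,0],[0,0,0]],[[0,-164,0],[0,0,0]],[[0,-164,0],[0,0,0]]], "grip": -1}}

```text
t: 9.43
ee_pos: [445.1, 289.9, 239.4]
orientation: [-2.281, -2.157, 0.009]
ft_force: [0.2, -0.7, -0.5]
width: 87.1
grasp_force: 0.0
```

```bash
python3 d.py 457.6 201.8 200 -30.9; python3 d.py 457.6 201.8 116 -3.3
python3 - <<'E'
from h import *
im=get_image("scene"); c=im["frame"][60:210,310:460]; cv2.imwrite("pics/scene3.png",cv2.convertScaleAbs(cv2.resize(c,None,fx=4,fy=4,interpolation=2),alpha=1.6))
P,u,v=pts(im,np.ones((400,640),bool))
m=(abs(P[:,0]-616)<25)&(abs(P[:,1]-279)<32)&(P[:,2]>170)
print(m.sum(),P[m].mean(0),np.percentile(P[m],[3,97],axis=0).round(1))
E
```

```text
t 9.43 p [445.1 289.9 239.4] rv [-2.281 -2.157  0.009] q [0.55 0.27 1.82 0.   1.06 0.61]
delta [-87.2  17.6  39.5] [-0.005  0.004  0.483] rows 4.0
t 9.43 p [445.1 289.9 239.4] rv [-2.281 -2.157  0.009] q [0.55 0.27 1.82 0.   1.06 0.61]
delta [-86.9  18.1 123.5] [-0.006  0.003  0.002] rows 4.0
139 [616.58111025 271.87250591 198.1724325 ] [[611.  251.5 171.5]
 [620.7 300.3 213.7]]
```

View pics/scene3.png

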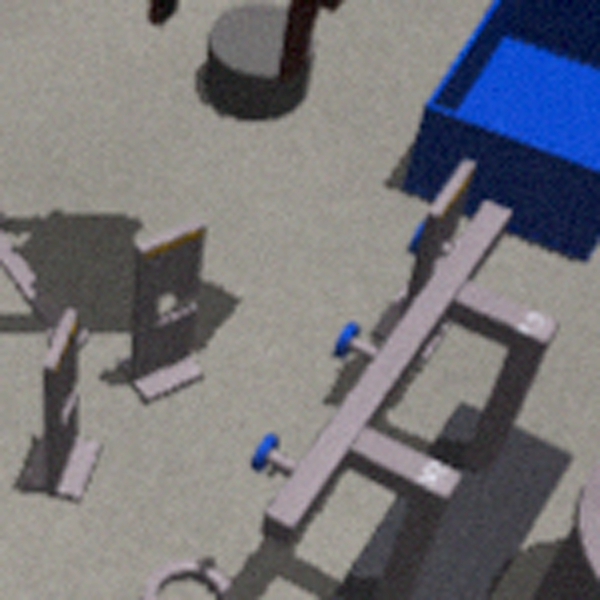

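Emit:
{"name": "servo_tool", "arguments": {"deltas": [[[-25,5,5],[0,0,0.12]],[[-50,10,15],[0,0,0.24]],[[-75,15,25],[0,0,0.36]],[[-87,18,39],[0,0,0.483]],[[-87,18,39],[0,0,0.483]]]}}

```text
t: 9.9
ee_pos: [465.2, 200.6, 199.5]
orientation: [2.74, 1.537, -0.005]
ft_force: [-0.7, -0.9, 0.6]
width: 87.7
grasp_force: 0.0
```

Emit:
{"name": "servo_tool", "arguments": {"deltas": [[[0,0,0],[0,0,0]],[[0,0,0],[0,0,0]],[[0,0,0],[0,0,0]]]}}

```text
t: 10.15
ee_pos: [466.1, 204.1, 202.4]
orientation: [2.732, 1.551, 0.002]
ft_force: [0.5, -0.1, -0.9]
width: 88.0
grasp_force: 0.0
```

```bash
python3 d.py 457.6 201.8 116 -30.9
```

```text
t 10.15 p [466.1 204.1 202.4] rv [2.732e+00 1.551e+00 2.000e-03] q [0.39 0.28 1.9  0.   0.96 0.93]
delta [-6.5 -6.2 86.3] [ 0.001 -0.001  0.001] rows 3.0
```

Emit:
{"name": "servo_tool", "arguments": {"deltas": [[[-6.5,-6,10],[0,0,0]],[[-6.5,-6,40],[0,0,0]],[[-6.5,-6,70],[0,0,0]],[[-6.5,-6,86],[0,0,0]],[[-6.5,-6,86],[0,0,0]]]}}

```text
t: 10.57
ee_pos: [455.0, 200.8, 113.2]
orientation: [-2.732, -1.55, 0.007]
ft_force: [-0.6, -0.3, -0.3]
width: 87.5
grasp_force: 0.0
```

Emit:
{"name": "servo_tool", "arguments": {"deltas": [[[0,0,0],[0,0,0]],[[0,0,0],[0,0,0]],[[0,0,0],[0,0,0]],[[0,0,0],[0,0,0]],[[0,0,0],[0,0,0]]], "grip": 1}}

```text
t: 10.98
ee_pos: [457.4, 201.0, 116.7]
orientation: [2.734, 1.547, 0.003]
ft_force: [-0.5, 0.4, 0.8]
width: 57.9
grasp_force: 0.0
```

Emit:
{"name": "servo_tool", "arguments": {"deltas": [[[0,0,0],[0,0,0]],[[0,0,0],[0,0,0]],[[0,0,0],[0,0,0]],[[0,0,0],[0,0,0]],[[0,0,0],[0,0,0]]]}}

```text
t: 11.4
ee_pos: [456.8, 200.7, 115.7]
orientation: [2.734, 1.547, -0.0]
ft_force: [-0.0, -0.2, 0.5]
width: 24.4
grasp_force: 0.0
```

Emit:
{"name": "servo_tool", "arguments": {"deltas": [[[0,0,0],[0,0,0]],[[0,0,0],[0,0,0]],[[0,0,0],[0,0,0]],[[0,0,0],[0,0,0]],[[0,0,0],[0,0,0]]]}}

```text
t: 11.82
ee_pos: [456.7, 200.7, 115.6]
orientation: [2.734, 1.547, -0.0]
ft_force: [0.5, 0.7, -0.8]
width: 8.1
grasp_force: 30.0
```

Emit:
{"name": "servo_tool", "arguments": {"deltas": [[[0,0,-25],[0,0,0]],[[0,0,-50],[0,0,0]],[[0,0,-78],[0,0,0]],[[0,0,-78],[0,0,0]],[[0,0,-78],[0,0,0]]]}}

```text
t: 12.23
ee_pos: [457.4, 201.0, 194.6]
orientation: [2.734, 1.547, 0.005]
ft_force: [-0.2, -0.7, -3.2]
width: 7.7
grasp_force: 30.0
```

Emit:
{"name": "servo_tool", "arguments": {"deltas": [[[0,0,0],[0,0,-0.12]],[[0,0,0],[0,0,-0.24]],[[0,0,0],[0,0,-0.36]],[[0,0,0],[0,0,-0.48]],[[0,0,0],[0,0,-0.48]]]}}

```text
t: 12.65
ee_pos: [455.5, 200.2, 191.7]
orientation: [-2.283, -2.157, 0.005]
ft_force: [0.1, -0.0, -2.4]
width: 7.8
grasp_force: 30.0
```

Emit:
{"name": "servo_tool", "arguments": {"deltas": [[[0,0,0],[0,0,0]],[[0,0,0],[0,0,0]]]}}

```text
t: 12.82
ee_pos: [456.1, 200.4, 192.6]
orientation: [-2.291, -2.148, 0.003]
ft_force: [-0.6, 0.6, -2.3]
width: 7.7
grasp_force: 30.0
```

```bash
python3 d.py 542.5 133.5 194.3 -3.3; python3 d.py 610 174.6 194.3 -3.3
```

```text
t 12.82 p [456.1 200.4 192.6] rv [-2.291 -2.148  0.003] q [0.39 0.28 1.93 0.   0.93 0.45]
delta [-61.2  90.5  -1.8] [-0.002  0.001 -0.007] rows 3.0
t 12.82 p [456.1 200.4 192.6] rv [-2.291 -2.148  0.003] q [0.39 0.28 1.93 0.   0.93 0.45]
delta [-15.9 155.2  -1.9] [-0.002  0.001 -0.007] rows 4.0
```

Emit:
{"name": "servo_tool", "arguments": {"deltas": [[[-20,30,0],[0,0,0]],[[-40,60,0],[0,0,-0.007]],[[-63,90,0],[0,0,-0.007]],[[-63,90,0],[0,0,-0.007]],[[-63,90,0],[0,0,-0.007]]]}}

```text
t: 13.23
ee_pos: [543.7, 131.1, 193.0]
orientation: [-2.286, -2.155, 0.001]
ft_force: [-0.7, 0.4, -1.8]
width: 8.1
grasp_force: 30.0
```

Emit:
{"name": "servo_tool", "arguments": {"deltas": [[[0,13,0],[0,0,0]],[[0,26,0],[0,0,0]],[[0,39,0],[0,0,0]],[[0,52,0],[0,0,0]],[[0,65,0],[0,0,0]]]}}

```text
t: 13.65
ee_pos: [606.9, 129.6, 193.1]
orientation: [-2.281, -2.159, 0.002]
ft_force: [-0.2, -0.4, -2.4]
width: 7.9
grasp_force: 30.0
```

Emit:
{"name": "servo_tool", "arguments": {"deltas": [[[0,0,0],[0,0,0]],[[0,0,0],[0,0,0]],[[0,0,0],[0,0,0]]]}}

```text
t: 13.9
ee_pos: [606.1, 129.3, 193.1]
orientation: [-2.28, -2.16, 0.002]
ft_force: [-0.3, -0.0, -1.8]
width: 8.3
grasp_force: 30.0
```

```bash
python3 d.py 610 173.2 193.6 -3.3
```

```text
t 13.9 p [606.1 129.3 193.1] rv [-2.28e+00 -2.16e+00  2.00e-03] q [0.19 0.45 1.66 0.   1.03 0.24]
delta [44.1  1.5 -0.5] [-0.002  0.     0.003] rows 2.0
```

Emit:
{"name": "servo_tool", "arguments": {"deltas": [[[8,1.5,0],[0,0,0]],[[16,1.5,0],[0,0,0]],[[24,1.5,0],[0,0,0]],[[32,1.5,0],[0,0,0]],[[38,1.5,0],[0,0,0]]]}}

```text
t: 14.32
ee_pos: [611.1, 168.1, 193.7]
orientation: [-2.28, -2.161, -0.0]
ft_force: [0.4, -0.4, -2.2]
width: 7.6
grasp_force: 30.0
```

Emit:
{"name": "servo_tool", "arguments": {"deltas": [[[3,0,0],[0,0,0]],[[6,0,0],[0,0,0]],[[6,0,0],[0,0,0]],[[6,0,0],[0,0,0]]]}}

```text
t: 14.65
ee_pos: [611.5, 172.7, 193.6]
orientation: [2.28, 2.161, -0.0]
ft_force: [0.3, -0.4, -2.4]
width: 7.8
grasp_force: 30.0
```

Emit:
{"name": "servo_tool", "arguments": {"deltas": [[[0,0,4],[0,0,0]],[[0,0,8],[0,0,0]],[[0,0,12],[0,0,0]],[[0,0,12],[0,0,0]]]}}

```text
t: 14.98
ee_pos: [610.9, 172.3, 180.4]
orientation: [-2.28, -2.16, 0.003]
ft_force: [0.5, 0.2, -3.1]
width: 7.8
grasp_force: 30.0
```

Emit:
{"name": "servo_tool", "arguments": {"deltas": [[[0,0,2],[0,0,0]],[[0,0,4],[0,0,0]],[[0,0,4],[0,0,0]],[[0,0,4],[0,0,0]]]}}

```text
t: 15.32
ee_pos: [611.5, 172.6, 177.6]
orientation: [-2.281, -2.161, 0.0]
ft_force: [-0.2, -0.2, -2.6]
width: 7.6
grasp_force: 30.0
```

Emit:
{"name": "servo_tool", "arguments": {"deltas": [[[0,0,1],[0,0,0]],[[0,0,1],[0,0,0]],[[0,0,1],[0,0,0]]]}}

```text
t: 15.57
ee_pos: [611.5, 172.7, 176.7]
orientation: [2.281, 2.161, 0.0]
ft_force: [-0.2, 0.0, -2.2]
width: 7.7
grasp_force: 30.0
```

Emit:
{"name": "servo_tool", "arguments": {"deltas": [[[0,0,1],[0,0,0]],[[0,0,1.5],[0,0,0]],[[0,0,1.5],[0,0,0]]]}}

```text
t: 15.82
ee_pos: [611.8, 172.8, 175.9]
orientation: [2.28, 2.16, 0.001]
ft_force: [-1.6, 0.4, 2.8]
width: 7.8
grasp_force: 30.0
```

Emit:
{"name": "servo_tool", "arguments": {"deltas": [[[0,0,0],[0,0,0]],[[0,0,0],[0,0,0]],[[0,0,0],[0,0,0]],[[0,0,0],[0,0,0]],[[0,0,0],[0,0,0]]], "grip": -0.4}}

```text
t: 16.23
ee_pos: [611.6, 172.7, 175.1]
orientation: [2.281, 2.161, 0.0]
ft_force: [-0.8, -0.0, 0.3]
width: 37.8
grasp_force: 0.0
```

Emit:
{"name": "servo_tool", "arguments": {"deltas": [[[0,0,0],[0,0,0]],[[0,0,0],[0,0,0]],[[0,0,-40],[0,0,0]],[[0,0,-65],[0,0,0]],[[0,0,-65],[0,0,0]]]}}

```text
t: 16.65
ee_pos: [614.6, 173.5, 245.9]
orientation: [2.278, 2.158, 0.012]
ft_force: [-0.2, -0.1, 1.0]
width: 61.3
grasp_force: 0.0
```

Emit:
{"name": "servo_tool", "arguments": {"deltas": [[[-16,-35,0],[0,0,-0.1]],[[-33,-70,0],[0,0,-0.2]],[[-50,-105,0],[0,0,-0.27]],[[-67,-140,0],[0,0,-0.27]],[[-75,-165,0],[0,0,-0.27]]], "grip": -1}}

```text
t: 17.07
ee_pos: [439.2, 105.3, 239.3]
orientation: [-1.968, -2.447, 0.003]
ft_force: [-0.8, 0.5, 0.6]
width: 87.1
grasp_force: 0.0
```

Emit:
{"name": "servo_tool", "arguments": {"deltas": [[[0,0,0],[0,0,0]],[[0,0,20],[0,0,0]],[[0,0,40],[0,0,0]],[[0,0,40],[0,0,0]],[[0,0,40],[0,0,0]]]}}

```text
t: 17.48
ee_pos: [442.6, 106.7, 199.6]
orientation: [-1.968, -2.447, 0.003]
ft_force: [-0.6, -1.1, 1.2]
width: 87.7
grasp_force: 0.0
```

```bash
python3 d.py 438.3 87.7 116 12.2
```

```text
t 17.48 p [442.6 106.7 199.6] rv [-1.968 -2.447  0.003] q [ 0.21  0.21  2.01  0.    0.93 -0.01]
delta [-17.7  -8.1  83.6] [-0.002 -0.     0.003] rows 3.0
```

Emit:
{"name": "servo_tool", "arguments": {"deltas": [[[-18,-8,0],[0,0,0]],[[-18,-8,28],[0,0,0]],[[-18,-8,56],[0,0,0]],[[-18,-8,84],[0,0,0]],[[-18,-8,84],[0,0,0]]]}}

```text
t: 17.9
ee_pos: [437.0, 87.1, 113.4]
orientation: [-1.967, -2.445, 0.007]
ft_force: [-1.4, 0.4, -0.7]
width: 88.0
grasp_force: 0.0
```

Emit:
{"name": "servo_tool", "arguments": {"deltas": [[[0,0,0],[0,0,0]],[[0,0,0],[0,0,0]],[[0,0,0],[0,0,0]],[[0,0,0],[0,0,0]],[[0,0,0],[0,0,0]]], "grip": 1}}

```text
t: 18.32
ee_pos: [439.7, 87.6, 117.4]
orientation: [1.968, 2.447, 0.003]
ft_force: [0.7, -0.4, -0.5]
width: 57.8
grasp_force: 0.0
```

Emit:
{"name": "servo_tool", "arguments": {"deltas": [[[0,0,0],[0,0,0]],[[0,0,0],[0,0,0]],[[0,0,0],[0,0,0]],[[0,0,0],[0,0,0]],[[0,0,0],[0,0,0]]]}}

```text
t: 18.73
ee_pos: [438.7, 87.4, 116.2]
orientation: [-1.969, -2.448, 0.0]
ft_force: [0.0, -0.3, -0.6]
width: 24.3
grasp_force: 0.0
```

Emit:
{"name": "servo_tool", "arguments": {"deltas": [[[0,0,0],[0,0,0]],[[0,0,0],[0,0,0]],[[0,0,0],[0,0,0]],[[0,0,0],[0,0,0]],[[0,0,0],[0,0,0]]]}}

```text
t: 19.15
ee_pos: [438.7, 87.4, 116.1]
orientation: [-1.969, -2.448, 0.0]
ft_force: [-1.0, 0.1, -1.8]
width: 7.9
grasp_force: 30.0
```

Emit:
{"name": "servo_tool", "arguments": {"deltas": [[[0,0,-25],[0,0,0]],[[0,0,-50],[0,0,0]],[[0,0,-78],[0,0,0]],[[0,0,-78],[0,0,0]],[[0,0,-78],[0,0,0]]]}}

```text
t: 19.57
ee_pos: [439.6, 87.5, 195.1]
orientation: [1.968, 2.446, 0.004]
ft_force: [-0.2, 0.0, -1.8]
width: 8.0
grasp_force: 30.0
```

Emit:
{"name": "servo_tool", "arguments": {"deltas": [[[0,0,0],[0,0,0.1]],[[0,0,0],[0,0,0.2]],[[0,0,0],[0,0,0.27]],[[0,0,0],[0,0,0.27]],[[0,0,0],[0,0,0.27]]]}}

```text
t: 19.98
ee_pos: [437.8, 87.3, 192.9]
orientation: [-2.277, -2.162, 0.003]
ft_force: [-0.9, -0.3, -3.4]
width: 7.8
grasp_force: 30.0
```

Emit:
{"name": "servo_tool", "arguments": {"deltas": [[[0,0,0],[0,0,0]],[[0,0,0],[0,0,0]]]}}

```text
t: 20.15
ee_pos: [438.4, 87.3, 193.6]
orientation: [-2.279, -2.162, 0.001]
ft_force: [0.0, 0.1, -2.0]
width: 7.7
grasp_force: 30.0
```

```bash
python3 d.py 536.5 29.4 194.3 -3.3; python3 d.py 604.1 70.5 194.3 -3.3
```

```text
t 20.15 p [438.4  87.3 193.6] rv [-2.279e+00 -2.162e+00  1.000e-03] q [ 0.17  0.2   2.03 -0.    0.91  0.22]
delta [-52.7 101.   -0.8] [-0.001  0.     0.005] rows 3.0
t 20.15 p [438.4  87.3 193.6] rv [-2.279e+00 -2.162e+00  1.000e-03] q [ 0.17  0.2   2.03 -0.    0.91  0.22]
delta [ -8.1 166.3  -0.8] [-0.001  0.     0.005] rows 4.0
```

Emit:
{"name": "servo_tool", "arguments": {"deltas": [[[-20,33,0],[0,0,0]],[[-40,67,0],[0,0,0.005]],[[-53,100,0],[0,0,0.005]],[[-53,101,0],[0,0,0.005]],[[-53,101,0],[0,0,0.005]]]}}

```text
t: 20.57
ee_pos: [537.9, 28.2, 193.7]
orientation: [-2.287, -2.154, 0.0]
ft_force: [-0.4, 0.3, -2.1]
width: 7.7
grasp_force: 30.0
```

Emit:
{"name": "servo_tool", "arguments": {"deltas": [[[0,13,0],[0,0,0]],[[0,26,0],[0,0,0]],[[0,39,0],[0,0,0]],[[0,52,0],[0,0,0]],[[0,65,0],[0,0,0]]]}}

```text
t: 20.98
ee_pos: [600.5, 25.9, 193.8]
orientation: [-2.283, -2.156, 0.002]
ft_force: [0.1, 0.3, -1.7]
width: 7.6
grasp_force: 30.0
```

Emit:
{"name": "servo_tool", "arguments": {"deltas": [[[0,0,0],[0,0,0]],[[0,0,0],[0,0,0]],[[0,0,0],[0,0,0]]]}}

```text
t: 21.23
ee_pos: [599.9, 25.6, 193.7]
orientation: [-2.284, -2.155, 0.002]
ft_force: [-0.8, 0.3, -1.3]
width: 7.8
grasp_force: 30.0
```

```bash
python3 d.py 604.1 70.1 194.1 -3.3
```

```text
t 21.23 p [599.9  25.6 193.7] rv [-2.284e+00 -2.155e+00  2.000e-03] q [0.02 0.42 1.71 0.   1.01 0.08]
delta [44.6  1.6 -0.4] [-0.002  0.    -0.001] rows 2.0
```

Emit:
{"name": "servo_tool", "arguments": {"deltas": [[[8,1.5,0],[0,0,0]],[[16,1.5,0],[0,0,0]],[[24,1.5,0],[0,0,0]],[[32,1.5,0],[0,0,0]],[[38,1.5,0],[0,0,0]]]}}

```text
t: 21.65
ee_pos: [605.3, 64.4, 194.3]
orientation: [-2.285, -2.156, -0.0]
ft_force: [0.8, -0.2, -2.3]
width: 7.9
grasp_force: 30.0
```

Emit:
{"name": "servo_tool", "arguments": {"deltas": [[[3,0,0],[0,0,0]],[[6,0,0],[0,0,0]],[[6.5,0,0],[0,0,0]],[[6.5,0,0],[0,0,0]]]}}

```text
t: 21.98
ee_pos: [605.8, 69.6, 194.1]
orientation: [2.286, 2.155, -0.0]
ft_force: [-0.9, -0.8, -3.5]
width: 7.8
grasp_force: 30.0
```

Emit:
{"name": "servo_tool", "arguments": {"deltas": [[[0,0,4],[0,0,0]],[[0,0,8],[0,0,0]],[[0,0,12],[0,0,0]],[[0,0,12],[0,0,0]]]}}

```text
t: 22.32
ee_pos: [605.1, 69.2, 180.9]
orientation: [-2.286, -2.154, 0.002]
ft_force: [0.4, 0.3, -2.3]
width: 7.9
grasp_force: 30.0
```

Emit:
{"name": "servo_tool", "arguments": {"deltas": [[[0,0,2],[0,0,0]],[[0,0,4],[0,0,0]],[[0,0,5],[0,0,0]],[[0,0,6],[0,0,0]],[[0,0,6],[0,0,0]]]}}

```text
t: 22.73
ee_pos: [605.8, 69.5, 176.5]
orientation: [2.286, 2.155, -0.0]
ft_force: [-0.6, -1.6, 0.3]
width: 7.9
grasp_force: 30.0
```

Emit:
{"name": "servo_tool", "arguments": {"deltas": [[[0,0,0.5],[0,0,0]],[[0,0,1],[0,0,0]],[[0,0,1],[0,0,0]]]}}

```text
t: 22.98
ee_pos: [605.9, 69.5, 176.3]
orientation: [2.286, 2.155, 0.0]
ft_force: [-3.3, -0.6, 7.1]
width: 7.6
grasp_force: 30.0
```

Emit:
{"name": "servo_tool", "arguments": {"deltas": [[[0,0,0],[0,0,0]],[[0,0,0],[0,0,0]],[[0,0,0],[0,0,0]],[[0,0,0],[0,0,0]],[[0,0,0],[0,0,0]]], "grip": -0.4}}

```text
t: 23.4
ee_pos: [605.8, 69.5, 175.0]
orientation: [-2.286, -2.155, 0.0]
ft_force: [1.1, -0.2, 0.8]
width: 38.0
grasp_force: 0.0
```

Emit:
{"name": "servo_tool", "arguments": {"deltas": [[[0,0,0],[0,0,0]],[[0,0,0],[0,0,0]],[[0,0,-40],[0,0,0]],[[0,0,-65],[0,0,0]],[[0,0,-65],[0,0,0]]]}}

```text
t: 23.82
ee_pos: [608.9, 69.8, 245.6]
orientation: [2.282, 2.151, 0.011]
ft_force: [0.8, 0.1, 1.1]
width: 61.3
grasp_force: 0.0
```

Emit:
{"name": "servo_tool", "arguments": {"deltas": [[[0,-35,-5],[0,0,0]],[[0,-70,-10],[0,0,0]],[[0,-105,-20],[0,0,0]],[[0,-140,-30],[0,0,0]],[[0,-140,-40],[0,0,0]]], "grip": -1}}

```text
t: 24.23
ee_pos: [459.5, 77.6, 279.1]
orientation: [-2.283, -2.153, 0.007]
ft_force: [0.9, -0.7, 0.8]
width: 87.2
grasp_force: 0.0
```

Emit:
{"name": "servo_tool", "arguments": {"deltas": [[[0,0,0],[0,0,0]],[[0,0,0],[0,0,0]]]}}

```text
t: 24.4
ee_pos: [467.3, 77.9, 280.9]
orientation: [2.285, 2.154, 0.004]
ft_force: [0.3, 1.0, 0.7]
width: 87.8
grasp_force: 0.0
```

```bash
python3 d.py 430 -89 250 0; python3 m.py 2>/dev/null | grep -E "cup|peg|br "
python3 - <<'E'
from h import *
im=get_image("scene"); c=im["frame"][60:310,230:460]; cv2.imwrite("pics/scene4.png",cv2.convertScaleAbs(cv2.resize(c,None,fx=2.4,fy=2.4,interpolation=2),alpha=1.6))
P,u,v=pts(im,np.ones((400,640),bool))
for a,b in((604,70.5),(610,174.6),(616,279)):
    m=(abs(P[:,0]-a)<25)&(abs(P[:,1]-b)<35)&(P[:,2]>175)&(P[:,2]<222)
    print(m.sum(),P[m].mean(0).round(1),np.percentile(P[m],[3,97],axis=0).round(1).tolist())
E
```

```text
t 24.4 p [467.3  77.9 280.9] rv [2.285 2.154 0.004] q [ 0.14  0.12  1.9  -0.    1.12  0.2 ]
delta [-168.8  -27.5   30.7] [ 0.003 -0.    -0.059] rows 5.0
scene cup 493 [433.2 -90.4  47.3] (array([431.5, -88.2]), array([78.4, 46.9]), -69.0) bluecentroid [nan nan nan]
scene cup 593 [ 435.9 -221.9   47.3] (array([ 434.3, -220.4]), array([77.5, 47.8]), -81.0) bluecentroid [nan nan nan]
scene peg 42 [ 641.  -297.7   73.4] 42 [ 641.  -297.7   73.4]
scene peg 38 [ 633.6 -193.7   73.1] 38 [ 633.6 -193.7   73.1]
scene peg 28 [625.9 -89.5  72.5] 27 [625.6 -89.5  73.3]
top cup 433 [429.3 -89.2  46.8] (array([429.4, -89.6]), array([75.7, 45.8]), -70.2) bluecentroid [nan nan nan]
top cup 437 [ 431.9 -221.3   46.9] (array([ 431.9, -221.8]), array([76.7, 46.1]), -81.6) bluecentroid [nan nan nan]
top peg 30 [ 635.3 -294.4   70.7] 27 [ 635.8 -294.8   72.2]
top peg 29 [ 627.8 -191.1   71.4] 28 [ 628.  -191.3   71.9]
top peg 26 [620.9 -88.4  72.4] 26 [620.9 -88.4  72.4]
158 [606.4  63.  200.9] [[600.6, 41.3, 176.9], [610.3, 90.6, 213.5]]
140 [612.3 166.9 200.7] [[606.9, 146.2, 177.2], [616.1, 194.6, 213.2]]
126 [616.5 271.7 201. ] [[610.9, 251.0, 178.2], [620.5, 300.6, 213.8]]
```

View pics/scene4.png

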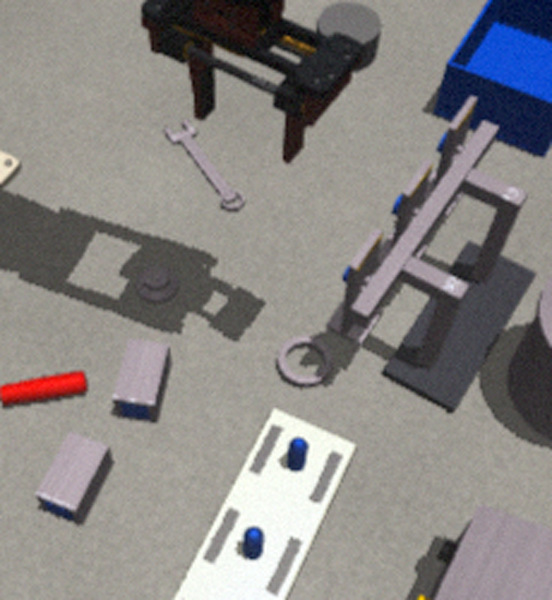

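```bash
cat > c.py <<'E'
import sys
from d import *
gx,gy,gz,psi,al,back=map(float,sys.argv[1:7]); Rt=down(psi)*R.from_rotvec([0,np.radians(al),0]); z=Rt.apply([0,0,1])
p=np.array([gx,gy,gz])+(18.7-back)*z; o=ctrl.get_obs(); s,r=delta(p,Rt,o)
print("p",o["ee_pos"].round(1),"q",o["qpos"].round(2),"target",p.round(1),"delta",s,r,"in final axes",Rt.inv().apply(p-o["ee_pos"]).round(1))
E
python3 c.py 435.4 -234.8 27 8.7 45 110
```

```text
p [466.9  77.7 279.6] q [ 0.14  0.13  1.9  -0.    1.12  0.2 ] target [ 445.2 -298.6   91.6] delta [-376.9    0.6  188.1] [ 0.083  0.783 -0.2  ] in final axes [-393.7  -78.5 -127.8]
```

Emit:
{"name": "servo_tool", "arguments": {"deltas": [[[-38,0,0],[0,0,0]],[[-76,0,0],[0,0,0]],[[-114,0,0],[0,0,0]],[[-152,0,0],[0,0,0]],[[-190,0,0],[0,0,0]]]}}

```text
t: 24.97
ee_pos: [455.0, -113.8, 279.4]
orientation: [-2.285, -2.155, 0.001]
ft_force: [0.6, -1.4, 0.2]
width: 87.8
grasp_force: 0.0
```

Emit:
{"name": "servo_tool", "arguments": {"deltas": [[[-38,0,10],[0,0,0]],[[-76,0,20],[0,0,0]],[[-114,0,30],[0,0,0]],[[-152,0,40],[0,0,0]],[[-187,0,40],[0,0,0]]]}}

```text
t: 25.38
ee_pos: [442.7, -300.7, 237.2]
orientation: [-2.284, -2.151, 0.001]
ft_force: [0.5, 0.6, 0.2]
width: 87.7
grasp_force: 0.0
```

Emit:
{"name": "servo_tool", "arguments": {"deltas": [[[0,0,0],[0.012,0.116,-0.03]],[[0,0,0],[0.025,0.232,-0.06]],[[0,0,0],[0.037,0.348,-0.09]],[[0,0,0],[0.05,0.464,-0.12]],[[0,0,0],[0.062,0.58,-0.148]]]}}

```text
t: 25.8
ee_pos: [444.2, -300.0, 239.7]
orientation: [-1.782, -1.958, -0.523]
ft_force: [0.2, 0.5, -0.2]
width: 87.7
grasp_force: 0.0
```

Emit:
{"name": "servo_tool", "arguments": {"deltas": [[[0,0,0],[0,0,0]],[[0,0,0],[0,0,0]]]}}

```text
t: 25.97
ee_pos: [443.6, -299.8, 237.5]
orientation: [-1.788, -1.956, -0.516]
ft_force: [0.4, 0.1, 0.7]
width: 87.8
grasp_force: 0.0
```

```bash
python3 c.py 435.4 -234.8 27 8.7 45 110
```

```text
p [ 443.6 -299.8  237.5] q [-0.81  0.51  1.57  0.33  1.54 -0.99] target [ 445.2 -298.6   91.6] delta [-79.5   4.6 122.3] [ 0.02   0.201 -0.056] in final axes [-102.6    1.8  103.9]
```

Emit:
{"name": "servo_tool", "arguments": {"deltas": [[[0,0,0],[0.01,0.1,-0.028]],[[0,0,0],[0.02,0.201,-0.056]],[[0,0,0],[0.02,0.201,-0.056]]]}}

```text
t: 26.22
ee_pos: [443.6, -298.6, 238.0]
orientation: [-1.601, -1.871, -0.666]
ft_force: [-0.7, 0.6, -1.0]
width: 88.0
grasp_force: 0.0
```

Emit:
{"name": "servo_tool", "arguments": {"deltas": [[[-25,0,25],[0,0,0]],[[-50,1,50],[0,0,0]],[[-75,2,75],[0,0,0]],[[-95,2,95],[0,0,0]],[[-95,2,95],[0,0,0]]]}}

```text
t: 26.63
ee_pos: [444.4, -295.8, 101.9]
orientation: [-1.603, -1.87, -0.661]
ft_force: [-1.0, 0.1, -0.4]
width: 87.9
grasp_force: 0.0
```

Emit:
{"name": "servo_tool", "arguments": {"deltas": [[[0,0,0],[0,0,0]],[[0,0,0],[0,0,0]]]}}

```text
t: 26.8
ee_pos: [447.0, -298.6, 107.7]
orientation: [-1.605, -1.877, -0.665]
ft_force: [-0.2, 0.4, 0.0]
width: 87.6
grasp_force: 0.0
```

```bash
python3 c.py 435.4 -234.8 27 8.7 45 0
python3 - <<'E'
from h import *
im=get_image("scene"); c=im["frame"][150:350,170:400]; cv2.imwrite("pics/scene5.png",cv2.convertScaleAbs(cv2.resize(c,None,fx=2.6,fy=2.6,interpolation=2),alpha=1.6))
E
```

```text
p [ 447.  -298.6  107.7] q [-0.84  0.78  1.53  0.4   1.53 -1.16] target [ 433.4 -221.7   13.8] delta [-10.6  -2.  121.7] [0.001 0.005 0.005] in final axes [-11.2  -1.9 121.6]
```

View pics/scene5.png

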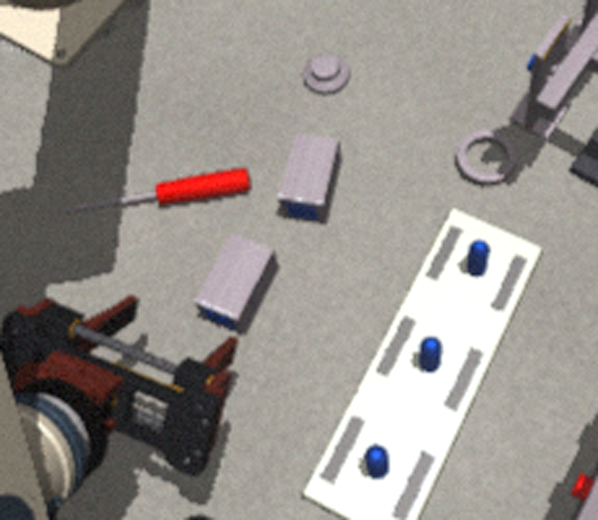

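Emit:
{"name": "servo_tool", "arguments": {"deltas": [[[-11,-2,30],[0,0,0]],[[-11,-2,60],[0,0,0]],[[-11,-2,90],[0,0,0]],[[-11,-2,110],[0,0,0]],[[-11,-2,110],[0,0,0]]]}}

```text
t: 27.27
ee_pos: [432.7, -227.0, 20.1]
orientation: [-1.601, -1.873, -0.665]
ft_force: [-0.4, 0.0, 0.1]
width: 88.0
grasp_force: 0.0
```

Emit:
{"name": "servo_tool", "arguments": {"deltas": [[[0,0,0],[0,0,0]],[[0,0,4],[0,0,0]],[[0,0,8],[0,0,0]],[[0,0,11],[0,0,0]],[[0,0,11],[0,0,0]]]}}

```text
t: 27.68
ee_pos: [432.7, -222.2, 12.6]
orientation: [-1.604, -1.875, -0.666]
ft_force: [-0.0, -0.1, -0.4]
width: 88.0
grasp_force: 0.0
```

```bash
python3 c.py 435.4 -234.8 27 8.7 45 0
```

```text
p [ 432.7 -222.2   12.6] q [-0.77  0.87  1.67  0.46  1.3  -1.22] target [ 433.4 -221.7   13.8] delta [ 1.1  0.8 -0.6] [0.001 0.002 0.004] in final axes [ 1.1  0.8 -0.6]
```

Emit:
{"name": "servo_tool", "arguments": {"deltas": [[[1,0.8,0],[0,0,0]],[[1,0.8,0],[0,0,0]],[[1,0.8,0],[0,0,0]],[[1,0.8,0],[0,0,0]],[[1,0.8,0],[0,0,0]]], "grip": 1}}

```text
t: 28.1
ee_pos: [433.3, -221.2, 13.1]
orientation: [-1.603, -1.874, -0.666]
ft_force: [-0.4, -0.1, 0.0]
width: 58.2
grasp_force: 0.0
```

Emit:
{"name": "servo_tool", "arguments": {"deltas": [[[0,0,0],[0,0,0]],[[0,0,0],[0,0,0]],[[0,0,0],[0,0,0]],[[0,0,0],[0,0,0]],[[0,0,0],[0,0,0]]]}}

```text
t: 28.52
ee_pos: [433.3, -221.1, 13.1]
orientation: [-1.603, -1.874, -0.666]
ft_force: [0.9, 0.5, 0.2]
width: 45.9
grasp_force: 30.0
```

Emit:
{"name": "servo_tool", "arguments": {"deltas": [[[12,0,-12],[0,0,0]],[[35,0,-35],[0,0,0]],[[60,0,-60],[0,0,0]],[[85,0,-85],[0,0,0]],[[100,0,-100],[0,0,0]]]}}

```text
t: 28.93
ee_pos: [433.3, -221.5, 157.2]
orientation: [-1.604, -1.877, -0.666]
ft_force: [0.3, -0.2, -2.2]
width: 45.5
grasp_force: 30.0
```

```bash
python3 c.py 638.2 -297.2 82 8.7 -45 0
```

```text
p [ 433.3 -221.5  157.2] q [-0.77  0.64  1.68  0.44  1.5  -1.12] target [ 640.2 -310.3   68.8] delta [-147.8  190.4  -20.9] [ 0.005 -1.567  0.003] in final axes [-21.7 191.1 146.8]
```

Emit:
{"name": "servo_tool", "arguments": {"deltas": [[[0,0,0],[0,-0.12,0]],[[0,0,0],[0,-0.24,0]],[[0,0,0],[0,-0.36,0]],[[0,0,0],[0,-0.48,0]],[[0,0,0],[0,-0.6,0]]]}}

```text
t: 29.35
ee_pos: [433.0, -221.5, 155.2]
orientation: [-1.954, -2.282, -0.18]
ft_force: [-1.2, 0.9, -2.3]
width: 45.8
grasp_force: 30.0
```

Emit:
{"name": "servo_tool", "arguments": {"deltas": [[[0,0,0],[0,-0.12,0]],[[0,0,0],[0,-0.24,0]],[[0,0,0],[0,-0.36,0]],[[0,0,0],[0,-0.48,0]],[[0,0,0],[0,-0.6,0]]]}}

```text
t: 29.77
ee_pos: [431.3, -220.9, 154.5]
orientation: [1.855, 2.162, -0.34]
ft_force: [-0.2, -0.5, -2.7]
width: 45.7
grasp_force: 30.0
```

Emit:
{"name": "servo_tool", "arguments": {"deltas": [[[0,0,0],[0,-0.12,0]],[[0,0,0],[0,-0.24,0]],[[0,0,0],[0,-0.37,0]],[[0,0,0],[0,-0.37,0]],[[0,0,0],[0,-0.37,0]]]}}

```text
t: 30.18
ee_pos: [430.5, -220.3, 152.9]
orientation: [1.636, 1.912, -0.631]
ft_force: [-1.0, -0.2, -2.6]
width: 45.9
grasp_force: 30.0
```

```bash
python3 c.py 637.7 -293.9 145 8.7 -45 0
```

```text
p [ 430.5 -220.3  152.9] q [-0.07  0.38  2.2  -1.17  0.78  0.74] target [ 639.7 -307.   131.8] delta [-74.  193.5  93.7] [-0.002 -0.054  0.004] in final axes [-68.1 193.7  97.9]
```

Emit:
{"name": "servo_tool", "arguments": {"deltas": [[[-10,27,13],[0,-0.054,0]],[[-20,54,26],[0,-0.054,0]],[[-30,81,39],[0,-0.054,0]],[[-40,108,52],[0,-0.054,0]],[[-50,135,65],[0,-0.054,0]]]}}

```text
t: 30.6
ee_pos: [577.9, -281.2, 137.6]
orientation: [1.608, 1.875, -0.666]
ft_force: [1.2, 0.7, -1.8]
width: 46.0
grasp_force: 30.0
```

Emit:
{"name": "servo_tool", "arguments": {"deltas": [[[0,0,0],[0,0,0]],[[0,0,0],[0,0,0]]]}}

```text
t: 30.77
ee_pos: [577.6, -281.3, 137.6]
orientation: [1.609, 1.873, -0.665]
ft_force: [-0.2, -0.0, -2.5]
width: 46.0
grasp_force: 30.0
```

```bash
python3 c.py 637.7 -293.9 145 8.7 -45 0
```

```text
p [ 577.6 -281.3  137.6] q [-0.14  0.58  1.89 -1.17  0.82  0.61] target [ 639.7 -307.   131.8] delta [-20.6  57.6  28.5] [-0.003 -0.004  0.001] in final axes [-20.5  57.5  28.7]
```

Emit:
{"name": "servo_tool", "arguments": {"deltas": [[[-7,19,9],[0,0,0]],[[-14,38,19],[0,0,0]],[[-20.5,57.5,28.5],[0,0,0]],[[-20.5,57.5,28.5],[0,0,0]],[[-20.5,57.5,28.5],[0,0,0]]]}}

```text
t: 31.18
ee_pos: [638.1, -306.2, 131.7]
orientation: [1.609, 1.874, -0.666]
ft_force: [-0.3, 0.1, -2.8]
width: 45.8
grasp_force: 30.0
```

```bash
python3 c.py 637.7 -293.9 71.3 8.7 -45 0
python3 - <<'E'
from h import *
im=get_image("scene"); c=im["frame"][200:380,220:420]; cv2.imwrite("pics/scene6.png",cv2.convertScaleAbs(cv2.resize(c,None,fx=3,fy=3,interpolation=2),alpha=1.6))
E
```

```text
p [ 638.1 -306.2  131.7] q [-0.17  0.65  1.75 -1.12  0.84  0.51] target [ 639.7 -307.    58.1] delta [51.1  1.8 53. ] [-0.004 -0.005  0.002] in final axes [51.4  1.5 52.8]
```

View pics/scene6.png

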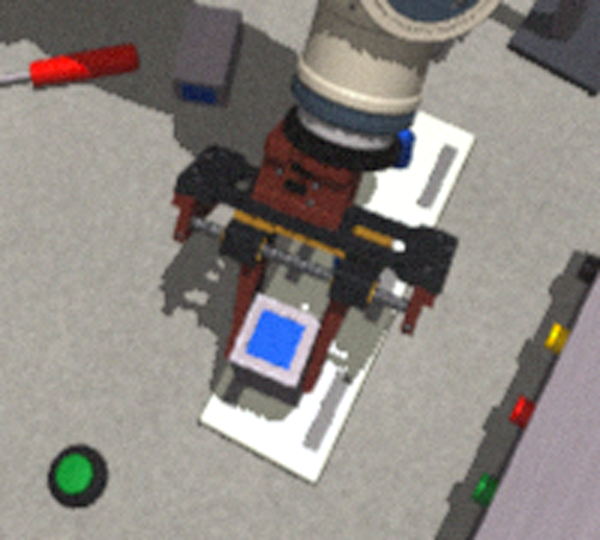

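Emit:
{"name": "servo_tool", "arguments": {"deltas": [[[6,1,6],[0,0,0]],[[14,1.5,14],[0,0,0]],[[22,1.5,22],[0,0,0]],[[30,1.5,30],[0,0,0]],[[36,1.5,36],[0,0,0]]]}}

```text
t: 31.65
ee_pos: [639.3, -305.6, 79.1]
orientation: [1.608, 1.876, -0.667]
ft_force: [-0.7, 0.4, -3.1]
width: 45.5
grasp_force: 30.0
```

Emit:
{"name": "servo_tool", "arguments": {"deltas": [[[4,0,4],[0,0,0]],[[8,0,8],[0,0,0]],[[12,0,12],[0,0,0]],[[14,0,14],[0,0,0]],[[14,0,14],[0,0,0]]]}}

```text
t: 32.07
ee_pos: [640.1, -305.9, 60.9]
orientation: [1.608, 1.875, -0.666]
ft_force: [-1.0, -0.9, -1.5]
width: 46.0
grasp_force: 30.0
```

```bash
python3 c.py 637.7 -293.9 71.3 8.7 -45 0
```

```text
p [ 640.1 -305.9   60.9] q [-0.17  0.77  1.74 -1.22  0.79  0.66] target [ 639.7 -307.    58.1] delta [ 1.3 -0.5  2.7] [-0.003 -0.004  0.002] in final axes [ 1.3 -0.5  2.7]
```

Emit:
{"name": "servo_tool", "arguments": {"deltas": [[[0.7,0,0.7],[0,0,0]],[[1.4,0,1.4],[0,0,0]],[[1.8,0,1.8],[0,0,0]],[[1.8,0,1.8],[0,0,0]]]}}

```text
t: 32.4
ee_pos: [640.4, -305.9, 59.3]
orientation: [1.608, 1.874, -0.665]
ft_force: [0.5, -0.8, -2.6]
width: 46.0
grasp_force: 30.0
```

Emit:
{"name": "servo_tool", "arguments": {"deltas": [[[0.7,0,0.7],[0,0,0]],[[1,0,1],[0,0,0]],[[1,0,1],[0,0,0]]]}}

```text
t: 32.65
ee_pos: [640.2, -305.9, 57.6]
orientation: [1.608, 1.874, -0.665]
ft_force: [-0.7, 0.9, -2.0]
width: 45.8
grasp_force: 30.0
```

Emit:
{"name": "servo_tool", "arguments": {"deltas": [[[0.4,0,0.4],[0,0,0]],[[0.7,0,0.7],[0,0,0]],[[0.7,0,0.7],[0,0,0]]]}}

```text
t: 32.9
ee_pos: [640.4, -306.0, 57.4]
orientation: [1.608, 1.873, -0.666]
ft_force: [-1.5, 2.4, 5.3]
width: 46.4
grasp_force: 30.0
```

Emit:
{"name": "servo_tool", "arguments": {"deltas": [[[0,0,0],[0,0,0]],[[0,0,0],[0,0,0]],[[0,0,0],[0,0,0]],[[0,0,0],[0,0,0]],[[0,0,0],[0,0,0]]], "grip": -1}}

```text
t: 33.32
ee_pos: [640.3, -306.0, 56.5]
orientation: [1.608, 1.874, -0.665]
ft_force: [-0.8, -0.6, -0.5]
width: 76.0
grasp_force: 0.0
```

Emit:
{"name": "servo_tool", "arguments": {"deltas": [[[0,0,0],[0,0,0]],[[0,0,-15],[0,0,0]],[[0,0,-40],[0,0,0]],[[0,0,-70],[0,0,0]],[[0,0,-100],[0,0,0]]]}}

```text
t: 33.73
ee_pos: [629.1, -235.1, 128.5]
orientation: [1.609, 1.875, -0.666]
ft_force: [0.7, 0.1, 0.0]
width: 87.6
grasp_force: 0.0
```

Emit:
{"name": "servo_tool", "arguments": {"deltas": [[[-25,0,-25],[0,0,0]],[[-50,0,-50],[0,0,0]],[[-75,0,-75],[0,0,0]],[[-75,0,-75],[0,0,0]]]}}

```text
t: 34.07
ee_pos: [633.5, -236.0, 242.1]
orientation: [1.606, 1.866, -0.656]
ft_force: [0.6, -0.4, -0.0]
width: 87.9
grasp_force: 0.0
```

Emit:
{"name": "servo_tool", "arguments": {"deltas": [[[0,-40,0],[0,0.12,0]],[[0,-80,0],[0,0.24,0]],[[0,-120,0],[0,0.36,0]],[[0,-160,0],[0,0.48,0]],[[0,-190,0],[0,0.6,0]]]}}

```text
t: 34.48
ee_pos: [445.2, -263.7, 234.9]
orientation: [1.939, 2.26, -0.207]
ft_force: [-0.1, -0.9, -0.0]
width: 88.0
grasp_force: 0.0
```

```bash
python3 m.py 2>/dev/null | grep -E "cup"; python3 c.py 435.4 -104.2 27 20 45 110
python3 - <<'E'
from h import *
im=get_image("scene"); c=im["frame"][150:380,220:440]; cv2.imwrite("pics/scene7.png",cv2.convertScaleAbs(cv2.resize(c,None,fx=2.6,fy=2.6,interpolation=2),alpha=1.6))
P,u,v=pts(im,np.ones((400,640),bool)); m=(abs(P[:,0]-638)<45)&(abs(P[:,1]+297)<45)&(P[:,2]>85)&(P[:,2]<110); Q=P[m]; print(len(Q),Q.mean(0),Q.std(0)); A=np.linalg.lstsq(np.c_[Q[:,:2],np.ones(len(Q))],Q[:,2],rcond=None)[0]; print(A)
E
```

```text
scene cup 487 [433.4 -90.4  47.4] (array([431.6, -88.2]), array([78.1, 46.5]), -69.4) bluecentroid [nan nan nan]
scene cup 0 [nan nan nan] (array([0., 0.]), array([0., 0.]), 0.0) bluecentroid [nan nan nan]
top cup 436 [429.3 -89.4  47.1] (array([429.4, -89.6]), array([75.6, 45.7]), -70.2) bluecentroid [nan nan nan]
top cup 0 [nan nan nan] (array([0., 0.]), array([0., 0.]), 0.0) bluecentroid [nan nan nan]
p [ 443.2 -267.   235.2] q [-0.46  0.2   1.94 -0.23  0.9  -0.47] target [ 457.5 -164.9   91.6] delta [126.8  29.7 119.6] [ 0.055  0.992 -0.205] in final axes [-37.2  48.4 166. ]
516 [ 638.9224372  -295.92042336   97.43340827] [13.49475214 13.80416811  2.11821775]
[-1.25160102e-02  2.30830874e-02  1.12260925e+02]
```

View pics/scene7.png

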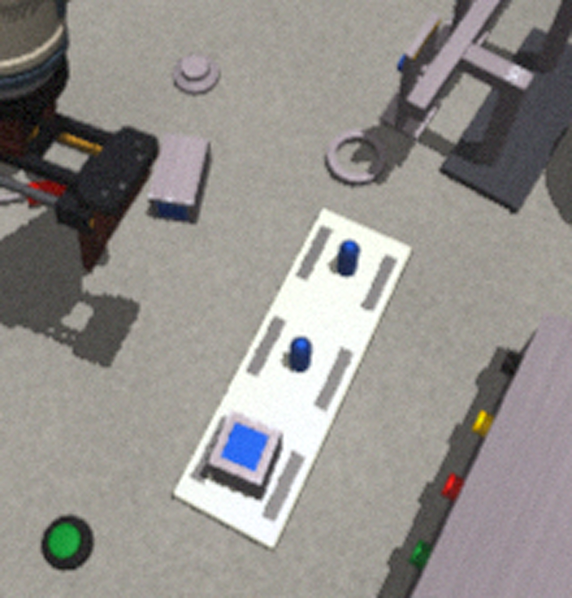

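Emit:
{"name": "servo_tool", "arguments": {"deltas": [[[0,0,0],[0.006,0.116,-0.024]],[[0,0,0],[0.012,0.232,-0.048]],[[0,0,0],[0.02,0.35,-0.072]],[[0,0,0],[0.026,0.464,-0.096]],[[0,0,0],[0.033,0.58,-0.12]]], "grip": -0.45}}

```text
t: 35.05
ee_pos: [448.0, -264.3, 234.4]
orientation: [-1.706, -2.237, -0.287]
ft_force: [0.1, 1.1, -0.0]
width: 63.9
grasp_force: 0.0
```

Emit:
{"name": "servo_tool", "arguments": {"deltas": [[[0,0,0],[0,0,0]],[[0,0,0],[0,0,0]]]}}

```text
t: 35.22
ee_pos: [447.3, -264.9, 232.2]
orientation: [-1.712, -2.236, -0.281]
ft_force: [-0.8, -0.1, 0.3]
width: 63.8
grasp_force: 0.0
```

```bash
python3 c.py 435.2 -102.1 26.5 20.2 45 110
python3 - <<'E'
from h import *
im=get_image("top"); f=im["frame"].astype(int); P,u,v=pts(im,(f[...,2]>100)&(f[...,1]<60)&(f[...,0]<60)); m=(P[:,0]<450)&(P[:,1]<0)&(P[:,1]>-300); Q=P[m]; print(len(Q),np.percentile(Q,[1,99],axis=0).round(), Q[Q[:,0].argmax()])
E
```

```text
p [ 447.3 -264.9  232.2] q [-0.67  0.42  1.67  0.19  1.38 -1.  ] target [ 457.5 -162.7   91.1] delta [ 39.1  41.7 165. ] [ 0.018  0.416 -0.087] in final axes [-34.5  44.9 165.2]
234 [[ 301. -183.   16.]
 [ 372. -118.   32.]] [ 373.11534502 -126.78798384   21.31538499]
```

Emit:
{"name": "servo_tool", "arguments": {"deltas": [[[0,0,0],[0.005,0.11,-0.022]],[[0,0,0],[0.01,0.22,-0.045]],[[0,0,0],[0.015,0.33,-0.07]],[[0,0,0],[0.018,0.416,-0.087]],[[0,0,0],[0.018,0.416,-0.087]]]}}

```text
t: 35.68
ee_pos: [446.6, -264.3, 231.8]
orientation: [-1.39, -1.995, -0.578]
ft_force: [-0.8, 1.4, -0.6]
width: 63.6
grasp_force: 0.0
```

Emit:
{"name": "servo_tool", "arguments": {"deltas": [[[-8,11,38],[0,0,0]],[[-16,22,76],[0,0,0]],[[-24,33,114],[0,0,0]],[[-34,45,150],[0,0,0]],[[-34,45,150],[0,0,0]]]}}

```text
t: 36.1
ee_pos: [458.3, -166.3, 100.5]
orientation: [-1.388, -1.996, -0.574]
ft_force: [-1.8, 0.2, 0.6]
width: 63.6
grasp_force: 0.0
```

Emit:
{"name": "servo_tool", "arguments": {"deltas": [[[0,0,0],[0,0,0]],[[0,0,0],[0,0,0]],[[0,0,0],[0,0,0]]]}}

```text
t: 36.35
ee_pos: [462.0, -173.4, 105.8]
orientation: [-1.394, -2.003, -0.58]
ft_force: [-0.6, 0.5, -0.1]
width: 63.8
grasp_force: 0.0
```

```bash
python3 c.py 435.2 -102.1 26.5 20.2 45 0; python3 m.py 2>/dev/null | grep -E "cup"
```

```text
p [ 462.  -173.4  105.8] q [-0.63  0.74  1.64  0.41  1.46 -1.18] target [430.6 -89.7  13.3] delta [ -1.7  -1.  128.7] [0.003 0.004 0.004] in final axes [ -2.2  -0.6 128.7]
scene cup 489 [433.2 -90.1  47.2] (array([431.8, -88.4]), array([77.9, 46.9]), -69.1) bluecentroid [nan nan nan]
scene cup 0 [nan nan nan] (array([0., 0.]), array([0., 0.]), 0.0) bluecentroid [nan nan nan]
top cup 435 [429.2 -89.4  46.7] (array([429.3, -89.5]), array([75.4, 45.9]), -70.3) bluecentroid [nan nan nan]
top cup 0 [nan nan nan] (array([0., 0.]), array([0., 0.]), 0.0) bluecentroid [nan nan nan]
```

Emit:
{"name": "servo_tool", "arguments": {"deltas": [[[-2,-1,30],[0,0,0]],[[-2,-1,60],[0,0,0]],[[-2,-1,90],[0,0,0]],[[-2,-1,112],[0,0,0]],[[-2,-1,112],[0,0,0]]]}}

```text
t: 36.87
ee_pos: [430.8, -97.4, 22.4]
orientation: [-1.39, -1.995, -0.579]
ft_force: [0.5, 0.8, 0.4]
width: 64.1
grasp_force: 0.0
```

Emit:
{"name": "servo_tool", "arguments": {"deltas": [[[0,0,0],[0,0,0]],[[0,0,5],[0,0,0]],[[0,0,10],[0,0,0]],[[0,0,15],[0,0,0]],[[0,0,15],[0,0,0]]]}}

```text
t: 37.28
ee_pos: [429.6, -89.4, 12.8]
orientation: [-1.392, -1.999, -0.581]
ft_force: [-1.4, -0.2, -0.1]
width: 63.7
grasp_force: 0.0
```

Emit:
{"name": "servo_tool", "arguments": {"deltas": [[[0,0,0],[0,0,0]],[[0,0,0],[0,0,0]],[[0,0,0],[0,0,0]],[[0,0,0],[0,0,0]],[[0,0,0],[0,0,0]]], "grip": 1}}

```text
t: 37.7
ee_pos: [430.2, -89.7, 13.0]
orientation: [-1.392, -1.999, -0.581]
ft_force: [0.6, -0.1, 0.7]
width: 46.0
grasp_force: 30.0
```

Emit:
{"name": "servo_tool", "arguments": {"deltas": [[[0,0,0],[0,0,0]],[[0,0,0],[0,0,0]],[[0,0,0],[0,0,0]]]}}

```text
t: 37.95
ee_pos: [430.1, -89.7, 13.0]
orientation: [-1.392, -1.999, -0.581]
ft_force: [2.4, -1.0, 2.9]
width: 45.9
grasp_force: 30.0
```

```bash
python3 c.py 435.2 -102.1 26.5 20.2 45 0
```

```text
p [430.1 -89.7  13. ] q [-0.55  0.83  1.8   0.49  1.22 -1.25] target [430.6 -89.7  13.3] delta [ 0.1  0.5 -0.3] [ 0.003 -0.     0.003] in final axes [ 0.1  0.5 -0.3]
```

Emit:
{"name": "servo_tool", "arguments": {"deltas": [[[12,0,-12],[0,0,0]],[[35,0,-35],[0,0,0]],[[60,0,-60],[0,0,0]],[[85,0,-85],[0,0,0]],[[100,0,-100],[0,0,0]]]}}

```text
t: 38.37
ee_pos: [429.4, -89.9, 156.6]
orientation: [-1.392, -2.001, -0.58]
ft_force: [0.8, -0.9, -2.5]
width: 45.9
grasp_force: 30.0
```

```bash
python3 c.py 590 -190 180 20.2 45 0
```

```text
p [429.4 -89.9 156.6] q [-0.55  0.58  1.81  0.46  1.43 -1.13] target [ 585.4 -177.6  166.8] delta [ -89.5  116.1 -103.2] [0.002 0.    0.003] in final axes [ -89.1  116.2 -103.5]
```

Emit:
{"name": "servo_tool", "arguments": {"deltas": [[[-20,26,-23],[0,0,0]],[[-40,52,-46],[0,0,0]],[[-60,78,-69],[0,0,0]],[[-80,104,-92],[0,0,0]],[[-89,116,-103],[0,0,0]]]}}

```text
t: 38.78
ee_pos: [588.1, -178.9, 163.9]
orientation: [-1.393, -2.001, -0.581]
ft_force: [-1.5, 0.4, -2.5]
width: 45.7
grasp_force: 30.0
```

Emit:
{"name": "servo_tool", "arguments": {"deltas": [[[0,0,0],[0,-0.12,0]],[[0,0,0],[0,-0.24,0]],[[0,0,0],[0,-0.36,0]],[[0,0,0],[0,-0.48,0]],[[0,0,0],[0,-0.6,0]]]}}

```text
t: 39.2
ee_pos: [584.8, -177.4, 164.3]
orientation: [-1.71, -2.454, -0.159]
ft_force: [0.5, -0.4, -3.4]
width: 45.8
grasp_force: 30.0
```

Emit:
{"name": "servo_tool", "arguments": {"deltas": [[[0,0,0],[0,-0.12,0]],[[0,0,0],[0,-0.24,0]],[[0,0,0],[0,-0.36,0]],[[0,0,0],[0,-0.48,0]],[[0,0,0],[0,-0.6,0]]]}}

```text
t: 39.62
ee_pos: [584.1, -176.6, 164.4]
orientation: [1.597, 2.29, -0.323]
ft_force: [-1.5, -0.3, -2.7]
width: 45.6
grasp_force: 30.0
```

Emit:
{"name": "servo_tool", "arguments": {"deltas": [[[0,0,0],[0,-0.12,0]],[[0,0,0],[0,-0.24,0]],[[0,0,0],[0,-0.37,0]],[[0,0,0],[0,-0.37,0]],[[0,0,0],[0,-0.37,0]]]}}

```text
t: 40.03
ee_pos: [582.4, -175.6, 161.5]
orientation: [1.399, 2.014, -0.571]
ft_force: [-0.7, 0.9, -3.1]
width: 46.1
grasp_force: 30.0
```

```bash
python3 c.py 629.7 -189.4 146 20.2 -45 0
```

```text
p [ 582.4 -175.6  161.5] q [ 0.03  0.49  1.97 -1.17  0.8   0.58] target [ 634.3 -201.8  132.8] delta [-10.8  39.6  50.1] [-0.001 -0.016  0.005] in final axes [-9.8 39.6 50.3]
```

Emit:
{"name": "servo_tool", "arguments": {"deltas": [[[-3,13,16],[0,-0.016,0]],[[-6,26,32],[0,-0.016,0]],[[-10,40,50],[0,-0.016,0]],[[-10,40,50],[0,-0.016,0]],[[-10,40,50],[0,-0.016,0]]]}}

```text
t: 40.45
ee_pos: [636.5, -203.9, 134.4]
orientation: [1.398, 1.999, -0.577]
ft_force: [-0.1, -0.4, -2.5]
width: 45.5
grasp_force: 30.0
```

```bash
python3 c.py 629.7 -189.4 72 20.2 -45 0
```

```text
p [ 636.5 -203.9  134.4] q [-0.02  0.59  1.86 -1.21  0.78  0.58] target [ 634.3 -201.8   58.8] delta [55.2 -1.4 51.8] [-0.002 -0.003 -0.002] in final axes [55.4 -1.4 51.6]
```

Emit:
{"name": "servo_tool", "arguments": {"deltas": [[[0,0,0],[-0.08,0,-0.08]],[[0,0,0],[-0.16,0,-0.16]],[[0,0,0],[-0.245,0,-0.245]],[[0,0,0],[-0.245,0,-0.245]],[[0,0,0],[-0.245,0,-0.245]]]}}

```text
t: 40.87
ee_pos: [648.4, -198.3, 159.6]
orientation: [1.052, 2.213, -0.423]
ft_force: [-0.3, -0.0, -2.3]
width: 45.9
grasp_force: 30.0
```

```bash
python3 c.py 628.7 -189.9 146 40 -45 0
```

```text
p [ 648.4 -198.3  159.6] q [-0.09  0.49  1.94 -1.31  0.53  0.35] target [ 637.2 -200.   132.8] delta [22.3 -9.4 16.1] [-0.024 -0.05  -0.005] in final axes [23.1 -9.7 14.7]
```

```bash
python3 c.py 631.3 -189.2 150 -10 -45 0; python3 -c "
from workcell import ctrl;print(ctrl.get_obs()['qpos'])"
```

```text
p [ 648.4 -198.3  159.6] q [-0.09  0.49  1.94 -1.31  0.53  0.35] target [ 629.  -202.2  136.8] delta [ 22.3 -17.3  10.9] [ 0.578 -0.041  0.627] in final axes [ 11.  -18.5  21.2]
[-0.08888498  0.49260434  1.94381834 -1.30908547  0.53267966  0.34835431]
```

Emit:
{"name": "servo_tool", "arguments": {"deltas": [[[0,0,0],[0.08,0,0.08]],[[0,0,0],[0.16,0,0.16]],[[0,0,0],[0.24,0,0.24]],[[0,0,0],[0.32,0,0.32]],[[0,0,0],[0.4,0,0.4]]]}}

```text
t: 41.28
ee_pos: [648.2, -195.8, 157.3]
orientation: [1.667, 1.89, -0.702]
ft_force: [-0.4, 0.3, -2.4]
width: 45.7
grasp_force: 30.0
```

Emit:
{"name": "servo_tool", "arguments": {"deltas": [[[0,0,0],[0,0,0]],[[0,0,0],[0,0,0]]]}}

```text
t: 41.45
ee_pos: [649.5, -196.5, 157.0]
orientation: [1.656, 1.896, -0.698]
ft_force: [-1.0, -0.4, -2.3]
width: 45.9
grasp_force: 30.0
```

```bash
python3 c.py 631.3 -189.2 150 -10 -45 0
```

```text
p [ 649.5 -196.5  157. ] q [ 0.    0.63  1.69 -0.93  1.01  0.46] target [ 629.  -202.2  136.8] delta [ 12.  -20.2  17.7] [ 0.174 -0.028  0.239] in final axes [  7.8 -19.2  20.8]
```

Emit:
{"name": "servo_tool", "arguments": {"deltas": [[[4,-7,6],[0.06,-0.01,0.08]],[[8,-14,12],[0.12,-0.02,0.16]],[[12,-20,18],[0.174,-0.028,0.239]],[[12,-20,18],[0.174,-0.028,0.239]],[[12,-20,18],[0.174,-0.028,0.239]]]}}

```text
t: 41.87
ee_pos: [628.1, -203.5, 136.8]
orientation: [1.929, 1.623, -0.8]
ft_force: [-1.7, 0.4, -1.8]
width: 46.2
grasp_force: 30.0
```

```bash
python3 c.py 631.3 -189.2 72 -10 -45 0
python3 - <<'E'
from h import *
im=get_image("scene"); c=im["frame"][200:380,220:420]; cv2.imwrite("pics/scene8.png",cv2.convertScaleAbs(cv2.resize(c,None,fx=3,fy=3,interpolation=2),alpha=1.6))
E
```

```text
p [ 628.1 -203.5  136.8] q [ 0.    0.7   1.62 -0.86  1.17  0.67] target [ 629.  -202.2   58.8] delta [56.2  0.8 54.2] [ 0.    -0.     0.002] in final axes [56.2  0.7 54.2]
```

View pics/scene8.png

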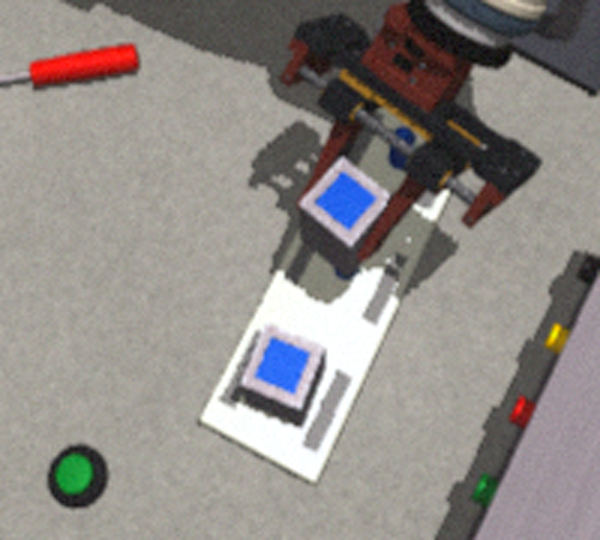

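Emit:
{"name": "servo_tool", "arguments": {"deltas": [[[7,0.7,6],[0,0,0]],[[15,0.7,14],[0,0,0]],[[23,0.7,22],[0,0,0]],[[31,0.7,30],[0,0,0]],[[38,0.7,36],[0,0,0]]]}}

```text
t: 42.33
ee_pos: [629.2, -201.9, 83.4]
orientation: [1.932, 1.62, -0.801]
ft_force: [-0.8, 0.3, -2.5]
width: 45.6
grasp_force: 30.0
```

Emit:
{"name": "servo_tool", "arguments": {"deltas": [[[4,0,4],[0,0,0]],[[8,0,8],[0,0,0]],[[12,0,12],[0,0,0]],[[15,0,15],[0,0,0]],[[15,0,15],[0,0,0]]]}}

```text
t: 42.75
ee_pos: [629.6, -201.9, 63.1]
orientation: [1.933, 1.619, -0.8]
ft_force: [-0.3, 0.5, -2.3]
width: 46.1
grasp_force: 30.0
```

```bash
python3 c.py 631.3 -189.2 72 -10 -45 0
```

```text
p [ 629.6 -201.9   63.1] q [ 0.    0.81  1.61 -0.89  1.1   0.76] target [ 629.  -202.2   58.8] delta [ 2.8 -0.5  3.4] [-0.001 -0.    -0.001] in final axes [ 2.8 -0.5  3.4]
```

Emit:
{"name": "servo_tool", "arguments": {"deltas": [[[1,0,1],[0,0,0]],[[2,0,2],[0,0,0]],[[2.5,0,2.5],[0,0,0]],[[2.5,0,2.5],[0,0,0]]]}}

```text
t: 43.08
ee_pos: [630.0, -201.9, 60.7]
orientation: [1.933, 1.618, -0.799]
ft_force: [-1.0, -0.5, -2.7]
width: 46.2
grasp_force: 30.0
```

Emit:
{"name": "servo_tool", "arguments": {"deltas": [[[0.5,0,0.5],[0,0,0]],[[1,0,1],[0,0,0]],[[1,0,1],[0,0,0]]]}}

```text
t: 43.33
ee_pos: [629.9, -201.9, 59.1]
orientation: [1.933, 1.619, -0.799]
ft_force: [-0.7, -0.3, -2.5]
width: 45.7
grasp_force: 30.0
```

Emit:
{"name": "servo_tool", "arguments": {"deltas": [[[0.5,0,0.5],[0,0,0]],[[0.7,0,0.7],[0,0,0]],[[0.7,0,0.7],[0,0,0]]]}}

```text
t: 43.58
ee_pos: [629.9, -201.9, 58.0]
orientation: [1.933, 1.619, -0.8]
ft_force: [-0.0, -0.3, -2.6]
width: 46.1
grasp_force: 30.0
```

Emit:
{"name": "servo_tool", "arguments": {"deltas": [[[0.4,0,0.4],[0,0,0]],[[0.7,0,0.7],[0,0,0]],[[0.7,0,0.7],[0,0,0]]]}}

```text
t: 43.83
ee_pos: [629.9, -201.9, 58.0]
orientation: [1.932, 1.618, -0.8]
ft_force: [-1.9, 2.5, 4.4]
width: 45.9
grasp_force: 30.0
```

Emit:
{"name": "servo_tool", "arguments": {"deltas": [[[0,0,0],[0,0,0]],[[0,0,0],[0,0,0]],[[0,0,0],[0,0,0]],[[0,0,0],[0,0,0]],[[0,0,0],[0,0,0]]], "grip": -1}}

```text
t: 44.25
ee_pos: [629.9, -202.0, 57.0]
orientation: [1.933, 1.619, -0.799]
ft_force: [-1.0, 0.1, 0.3]
width: 75.9
grasp_force: 0.0
```

Emit:
{"name": "servo_tool", "arguments": {"deltas": [[[0,0,0],[0,0,0]],[[0,0,-15],[0,0,0]],[[0,0,-40],[0,0,0]],[[0,0,-70],[0,0,0]],[[0,0,-100],[0,0,0]]]}}

```text
t: 44.67
ee_pos: [642.0, -131.1, 129.0]
orientation: [1.933, 1.619, -0.8]
ft_force: [-0.2, 0.6, -0.1]
width: 87.7
grasp_force: 0.0
```

Emit:
{"name": "servo_tool", "arguments": {"deltas": [[[-25,0,-25],[0,0,0]],[[-50,0,-50],[0,0,0]],[[-75,0,-75],[0,0,0]],[[-75,0,-75],[0,0,0]]]}}

```text
t: 45.0
ee_pos: [645.5, -131.2, 242.3]
orientation: [1.933, 1.613, -0.786]
ft_force: [0.2, 0.1, 0.8]
width: 88.0
grasp_force: 0.0
```

Emit:
{"name": "servo_tool", "arguments": {"deltas": [[[0,-40,0],[0,0.12,0]],[[0,-80,0],[0,0.24,0]],[[0,-120,0],[0,0.36,0]],[[0,-160,0],[0,0.48,0]],[[0,-180,0],[0,0.6,0]]]}}

```text
t: 45.42
ee_pos: [461.2, -98.7, 234.2]
orientation: [2.313, 1.94, -0.207]
ft_force: [-1.3, -1.0, 0.9]
width: 88.0
grasp_force: 0.0
```

```bash
python3 - <<'E'
from h import *
for n in("scene","top"):
    im=get_image(n); P,u,v=pts(im,np.ones((400,640),bool))
    for c in((638.2,-297.2),(630.8,-192.4)):
        m=(abs(P[:,0]-c[0])<45)&(abs(P[:,1]-c[1])<45)&(P[:,2]>85)&(P[:,2]<110); Q=P[m]; print(n,len(Q),Q.mean(0).round(1),np.linalg.lstsq(np.c_[Q[:,:2],np.ones(len(Q))],Q[:,2],rcond=None)[0][:2].round(3))
    for a,b in((604,70.5),(610,174.6),(616,279)):
        m=(abs(P[:,0]-a)<25)&(abs(P[:,1]-b)<35)&(P[:,2]>175)&(P[:,2]<222); print(n,m.sum(),P[m].mean(0).round(1) if m.any() else 0, np.percentile(P[m][:,2],97) if m.any() else 0)
    f=im["frame"].astype(int); g=(f[...,1]>60)&(f[...,1]>1.8*f[...,2])&(f[...,1]>1.6*f[...,0]); m=g[v,u]&(abs(P[:,0]-533)<40)&(abs(P[:,1]+427)<40); print(n,"btn",m.sum(),P[m].mean(0).round(1),np.percentile(P[m],[3,50,97],axis=0).round(1).tolist())
    if n=="scene": cv2.imwrite("pics/scene9.png",cv2.convertScaleAbs(cv2.resize(im["frame"][60:400,200:460],None,fx=1.75,fy=1.75),alpha=1.6))
E
python3 d.py 533 -427 80 -10
```

```text
scene 521 [ 639.  -296.    97.3] [-0.024  0.023]
scene 452 [ 632.  -192.5   97.2] [-0.019  0.038]
scene 154 [606.4  63.1 200.8] 214.35860276063937
scene 136 [612.3 167.1 201.3] 213.493258926337
scene 130 [616.6 272.  200.1] 214.04485978047902
scene btn 121 [ 536.6 -428.3   23.1] [[524.6, -439.5, 20.3], [536.6, -428.3, 23.3], [547.6, -417.2, 26.1]]
top 297 [ 635.3 -295.3   96.7] [ 0.005 -0.024]
top 293 [ 628.4 -191.8   96.8] [0.01 0.  ]
top 96 [601.6  65.  204.7] 215.1581321621675
top 99 [607.8 170.  204. ] 215.0918659442861
top 105 [612.1 273.2 203.5] 214.58766498809038
top btn 85 [ 534.6 -429.4   21.9] [[521.2, -445.0, 11.8], [535.1, -428.5, 22.6], [548.0, -415.7, 30.1]]
t 45.52 p [ 461.7 -101.4  235.2] rv [ 2.316  1.934 -0.209] q [-0.12  0.19  1.95 -0.21  1.02  0.17]
delta [-274.6  127.9  208.3] [ 0.001  0.181 -0.005] rows 9.0
```

View pics/scene9.png

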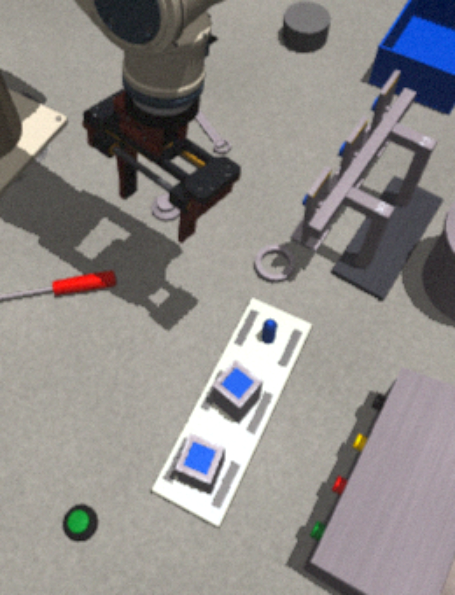

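Emit:
{"name": "servo_tool", "arguments": {"deltas": [[[0,0,0],[0,0.1,0]],[[0,0,0],[0,0.181,-0.005]],[[0,0,0],[0,0.181,-0.005]],[[0,0,0],[0,0.181,-0.005]]], "grip": 1}}

```text
t: 45.85
ee_pos: [465.3, -101.5, 233.9]
orientation: [2.402, 2.018, -0.008]
ft_force: [-0.3, 1.0, 0.1]
width: 64.6
grasp_force: 0.0
```

Emit:
{"name": "servo_tool", "arguments": {"deltas": [[[-34,14,10],[0,0,0]],[[-68,28,20],[0,0,0]],[[-102,42,30],[0,0,0]],[[-136,56,40],[0,0,0]],[[-170,70,50],[0,0,0]]]}}

```text
t: 46.27
ee_pos: [505.8, -281.1, 183.5]
orientation: [2.399, 2.023, -0.009]
ft_force: [0.7, 0.8, 0.3]
width: 31.7
grasp_force: 0.0
```

Emit:
{"name": "servo_tool", "arguments": {"deltas": [[[-34,14,15],[0,0,0]],[[-68,28,30],[0,0,0]],[[-102,42,45],[0,0,0]],[[-136,58,60],[0,0,0]],[[-139,60,65],[0,0,0]]]}}

```text
t: 46.68
ee_pos: [541.5, -431.8, 116.9]
orientation: [2.402, 2.019, -0.01]
ft_force: [-0.3, 1.3, -0.1]
width: 0.7
grasp_force: 0.0
```

Emit:
{"name": "servo_tool", "arguments": {"deltas": [[[0,0,0],[0,0,0]],[[0,0,0],[0,0,0]],[[0,0,0],[0,0,0]]]}}

```text
t: 46.93
ee_pos: [540.7, -426.0, 120.2]
orientation: [2.4, 2.024, -0.006]
ft_force: [-0.3, 1.3, 0.2]
width: -0.1
grasp_force: 0.0
```

```bash
python3 d.py 535.5 -428.7 35 -10
```

```text
t 46.93 p [ 540.7 -426.   120.2] rv [ 2.4    2.024 -0.006] q [-0.68  0.63  1.54 -0.    0.97 -0.51]
delta [-3.2 -4.6 85.2] [-0.001  0.004  0.005] rows 3.0
```

Emit:
{"name": "servo_tool", "arguments": {"deltas": [[[-3,-4.5,25],[0,0,0]],[[-3,-4.5,50],[0,0,0]],[[-3,-4.5,75],[0,0,0]],[[-3,-4.5,85],[0,0,0]],[[-3,-4.5,85],[0,0,0]]]}}

```text
t: 47.35
ee_pos: [534.4, -428.1, 33.4]
orientation: [-2.401, -2.024, 0.006]
ft_force: [-0.1, 0.2, 1.0]
width: 0.3
grasp_force: 0.0
```

Emit:
{"name": "servo_tool", "arguments": {"deltas": [[[0,0,0],[0,0,0]],[[0,0,3],[0,0,0]],[[0,0,6],[0,0,0]],[[0,0,8],[0,0,0]],[[0,0,8],[0,0,0]]]}}

```text
t: 47.77
ee_pos: [535.5, -430.5, 27.4]
orientation: [2.401, 2.021, -0.004]
ft_force: [0.2, 0.1, 0.3]
width: 0.5
grasp_force: 0.0
```

Emit:
{"name": "servo_tool", "arguments": {"deltas": [[[0,0,1],[0,0,0]],[[0,0,2],[0,0,0]],[[0,0,3],[0,0,0]],[[0,0,4],[0,0,0]],[[0,0,4],[0,0,0]]]}}

```text
t: 48.18
ee_pos: [535.2, -430.4, 22.8]
orientation: [2.401, 2.022, -0.005]
ft_force: [-1.4, 0.4, -0.2]
width: 0.5
grasp_force: 0.0
```

Emit:
{"name": "servo_tool", "arguments": {"deltas": [[[0,0,1],[0,0,0]],[[0,0,2],[0,0,0]],[[0,0,3],[0,0,0]],[[0,0,3],[0,0,0]]]}}

```text
t: 48.52
ee_pos: [535.3, -430.5, 20.1]
orientation: [2.401, 2.022, -0.005]
ft_force: [-0.7, 0.7, 2.2]
width: 0.6
grasp_force: 1.3
```

Emit:
{"name": "servo_tool", "arguments": {"deltas": [[[0,0,1],[0,0,0]],[[0,0,2],[0,0,0]],[[0,0,3],[0,0,0]],[[0,0,3],[0,0,0]]]}}

```text
t: 48.85
ee_pos: [535.4, -430.5, 17.1]
orientation: [2.401, 2.021, -0.004]
ft_force: [-1.6, 0.6, 4.7]
width: 0.5
grasp_force: 2.2
```

Emit:
{"name": "servo_tool", "arguments": {"deltas": [[[0,0,1],[0,0,0]],[[0,0,1.5],[0,0,0]],[[0,0,1.5],[0,0,0]]]}}

```text
t: 49.1
ee_pos: [535.4, -430.5, 16.3]
orientation: [2.401, 2.022, -0.004]
ft_force: [-3.2, 1.3, 10.1]
width: 0.6
grasp_force: 4.7
```

Button bottomed out (force jumped past the 5 N spring). Hold a moment, then retreat.

Emit:
{"name": "servo_tool", "arguments": {"deltas": [[[0,0,0.5],[0,0,0]],[[0,0,0.5],[0,0,0]],[[0,0,0.5],[0,0,0]],[[0,0,0.5],[0,0,0]]]}}

```text
t: 49.43
ee_pos: [535.4, -430.5, 16.2]
orientation: [2.401, 2.021, -0.004]
ft_force: [-3.7, 3.5, 13.4]
width: 0.7
grasp_force: 6.4
```

Emit:
{"name": "servo_tool", "arguments": {"deltas": [[[0,0,-20],[0,0,0]],[[0,0,-55],[0,0,0]],[[0,0,-90],[0,0,0]],[[0,0,-125],[0,0,0]],[[0,0,-125],[0,0,0]]]}}

```text
t: 49.85
ee_pos: [538.9, -432.8, 147.5]
orientation: [2.392, 2.014, -0.001]
ft_force: [0.8, -0.2, 0.5]
width: 0.5
grasp_force: 0.0
```

Emit:
{"name": "servo_tool", "arguments": {"deltas": [[[0,0,0],[0,0,0]],[[0,0,0],[0,0,0]],[[0,0,0],[0,0,0]]]}}

```text
t: 50.1
ee_pos: [534.4, -429.2, 138.0]
orientation: [-2.403, -2.023, 0.005]
ft_force: [0.1, 0.7, -1.1]
width: 0.6
grasp_force: 0.0
```

```bash
python3 - <<'E'
from h import *
ok=True
im=get_image("scene"); P,u,v=pts(im,np.ones((400,640),bool))
for c in((638.2,-297.2),(630.8,-192.4)):
    m=(abs(P[:,0]-c[0])<45)&(abs(P[:,1]-c[1])<45)&(P[:,2]>85)&(P[:,2]<110); print(m.sum(),P[m].mean(0).round(1)); ok&=m.sum()>200
for a,b in((604,70.5),(610,174.6),(616,279)):
    m=(abs(P[:,0]-a)<25)&(abs(P[:,1]-b)<35)&(P[:,2]>175)&(P[:,2]<222); print(m.sum(),P[m].mean(0).round(1)); ok&=m.sum()>90
from workcell import close_job
if ok: print(close_job())
E
```

```text
517 [ 638.9 -295.8   97.4]
451 [ 631.9 -192.5   97.2]
157 [606.4  63.  200.9]
139 [612.3 166.8 201.1]
131 [616.6 271.3 200.2]
the job is handed in; nothing more can be done
None
```

All three brackets hang on the rail pins and both cups present stand mouth down on pegs; I then pressed the green button to its stop and handed the job in at about 50 s; no verdict came back.

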